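# Shingle the metal finish samples along the sample tray

### The arm

A 6-joint arm with a two-finger parallel gripper is mounted at the origin on a cart in front of the work surface, level with it; the furniture and walls round the work are solid. World frame = base frame: x ahead of the robot, y to its left, z up, the work surface at z = 0. Lengths are in m, angles in rad, forces in N, time in s.
With the tool pointing down it reaches from about 0.35 to 0.85 m from the base axis. Payload 8.1 kg.
Tool frame: the origin (TCP) lies midway between the tips of the shut fingers; the grasp point (between the pads) lies robot.grasp_offset behind it (robot.grasp_offset is the distance from the TCP to the grasp point, in m); z points along the fingers, y is the direction in which the jaws open and shut (so a half turn about z gives the same grasp; the last joint's range is limited). The gripper opens to 93 mm and grips with 3 to 60 N. Pads are 15 mm wide; open, the fingers measure 128 mm over their backs; the gripper's body (75 mm by 188 mm) begins 65 mm behind the grasp point.
Start: joints at [1.143, 0.13, 1.488, -0, 1.523, -0.085], TCP at [0.202, 0.565, 0.198] pointing down, gripper open.
Joint ranges: [-2.96, 2.96], [-0.89, 2.26], [0.02, 2.5], [-1.34, 4.48], [0, 2.73], [-2.66, 2.66]. Speed limits (rad/s): [2.39, 2.39, 2.79, 3.14, 3.14, 3.14].

### API

Orientations are given as a rotation vector (axis times angle).
In Python, from plant import robot gives the robot as it stands.
- The arm moves only by the shell command python3 -m handwheel 'ROWS' [OPENING] [FORCE]. ROWS is text: rows parted by semicolons, each of 6 numbers parted by spaces: the shift along the world's x, y, z each as a share of 0.3 m, from -1 to 1, then the turn, a rotation vector about the world's x, y, z each as a share of 45 degrees, from -1 to 1. A call has 1 to 5 rows; each row is the pose to reach, as a shift and turn from the pose commanded when the call began; what a row does not reach only later rows make up. A row lasts 1/10 s, in which the tool goes at most 50 mm and 8.59 degrees, less where a joint would pass 70% of its speed; a pose out of reach is approached as far as the arm can. A call with a number of a shift or a turn outside -1 to 1 is refused whole. A call with a gripper value outside its range is refused whole. OPENING is the closure, from -1 (fully open) to 1 (shut), set as the call begins (- or left out, the last holds). The fingers move at their own pace and stop on an object; FORCE is the grip in N (left out, the last holds). Time passes only in rows, so rows that repeat a pose let the fingers close. It gives the time, the measured TCP pose, the force and the opening at its end, in the units of the state.
- robot.read_state(): the state, without advancing time (a new reading comes with each control period).
- robot.read_camera(name): name is "scene" or "top"; returns (picture, depth): 420x560x3 uint8, red, green, blue; 420x560 float32, m along the optical axis (not along the pixel's ray), 0 where there is no reading.
- robot.camera_model(name): a dict with "camera_matrix" (3x3 intrinsics, pixels), "pose" (4x4, takes a point from camera to world coordinates). Camera axes: x right, y down, z forward; pixel columns grow to the right and rows downward; lengths in m; the calibration is good to about 2 mm. A picture is of the moment at which its call begins. camera_model takes no time and is no camera call.
- robot.close_job(): hands the job in, once; it reports no verdict.
Trained networks look in the newest picture that a camera, given by its name, has taken for a name from the list of things; names that differ only in an ending like _2 or _b are one class to them, and where a whole thing is asked for, a point or a joint stands for the part that bears it (a point fixed in the world has none). Each returns a list of dicts, best first, with "conf" (0 to 1); they miss things now and then, are a little off and sometimes report something else, mostly with a low value. They report only what shows in the picture. A call takes as long as a camera call. They do not tell look-alikes from the thing itself.
- robot.look_for(camera, query): "rect" ([centre column, centre row, width, height] in pixels, round what is visible of it).
- robot.silhouettes(camera, query): "pixels" (420x560 bool, what is visible of it) and "rect" ([centre column, centre row, width, height] in pixels, round what is visible of it).
- robot.tip_of(camera, query): "at" ([row, column] in pixels: a listed point, or the origin of a listed thing).
The state is a dict: "t": time; "q": joint angles; "dq": joint speeds; "joint_torque": joint torques, N m; "tool_pos": TCP position; "orientation": TCP orientation; "force": force on the tool from outside, world axes, zero at the start; "wrist_torque": the same for the moment, N m; "opening": finger opening in m.
Only numpy, scipy, OpenCV 4.12 (cv2) and the standard library are available. Lean on these libraries where they do the work, as an engineer would, in place of code of your own. Each camera call takes 0.05 s, during which the arm holds its last target.

### The job

Lay the four metal finish samples like roof shingles in a straight row down the middle of the wooden sample tray, every eyelet end pointing to the tray's high end wall. Begin with the green one, its eyelet end close to that wall and resting on the cross strip; then copper, brass and steel in that order, each with its eyelet end lying on the plain end of the one before, overlapping it by about a third of its length, and all of them sloping down towards the foot of the tray. Leave the other things on the bench where they are.

Things in the scene. Friction and masses are not known exactly. Their poses are not given: they have to be found in the camera images.
- tray: Low open tray of pale wood, fixed to the bench, 206 x 100 mm. Origin: centre of its underside, on the bench; x runs along it from the high end wall (5 mm thick, 24 mm high, inner face at x = -98 mm) to the low foot lip (inner face at x = 98 mm), y across, z up. Floor top at z = 6 mm. Side and foot lips are 4 to 5 mm thick, tops at z = 9 mm.
- tray_strip (a point): Upper foot-side edge of the dark cross strip fixed on the tray floor: tray frame (-70, 0, 14) mm; the strip is 10 mm wide (x = -80 to -70), 90 mm long, 8 mm high. In an even row the plate centres lie at x = -60, -20, 20 and 60 mm in the tray frame, all sloping about 11 degrees down to the foot, each plain end on the floor.
- tray_foot (a point): Middle of the tray's low foot end: tray frame (103, 0, 6) mm.
- green_plate: Loose patina-green sample plate, 60 x 40 x 8 mm, about 60 g, lying flat on the bench. Origin: centre of its underside; x along the 60 mm length from the eyelet end (-x) to the plain end (+x), y across the 40 mm width, z up. A black eyelet 11 mm across is in the top face 22 mm from the centre on the -x side.
- copper_plate: Loose copper-red sample plate, 60 x 40 x 8 mm, about 60 g, lying flat on the bench. Origin: centre of its underside; x along the 60 mm length from the eyelet end (-x) to the plain end (+x), y across the 40 mm width, z up. A black eyelet 11 mm across is in the top face 22 mm from the centre on the -x side.
- brass_plate: Loose yellow brass sample plate, 60 x 40 x 8 mm, about 60 g, lying flat on the bench. Origin: centre of its underside; x along the 60 mm length from the eyelet end (-x) to the plain end (+x), y across the 40 mm width, z up. A black eyelet 11 mm across is in the top face 22 mm from the centre on the -x side.
- steel_plate: Loose bright silver-grey steel sample plate, 60 x 40 x 8 mm, about 60 g, lying flat on the bench. Origin: centre of its underside; x along the 60 mm length from the eyelet end (-x) to the plain end (+x), y across the 40 mm width, z up. A black eyelet 11 mm across is in the top face 22 mm from the centre on the -x side.
- spool: Bystander, loose, to be left alone: turned wooden spool, 38 mm across, 60 mm tall; origin at the centre of its underside.
- pumice: Bystander, loose, to be left alone: grey-brown pumice stone, 30 x 29 x 27 mm; origin at the centre of its underside.
- vial_left: Bystander, loose, to be left alone: white plastic vial, 17 mm across, 42 mm tall; origin at the centre of its underside.
- vial_right: Bystander, loose, to be left alone: white plastic vial, 18 mm across, 38 mm tall; origin at the centre of its underside.
- can: Bystander, loose, to be left alone: open brass tube pot, 36 mm across, 64 mm tall; origin at the centre of its underside.
- block: Bystander, loose, to be left alone: flat polished steel bench block, 62 x 62 x 20 mm; origin at the centre of its underside. A grey tube lamp hangs fixed over the bench just behind it, over x = 0.49 m and beyond, y = -0.1 to 0.13 m, its lowest part 170 mm above the bench: cross the middle nearer the robot. Lamp arms rise behind and above the far end of the tray.
Not all that is in view belongs to the job. There is more than one size of the steel_plate; the one meant has the size given above.

How it is judged:
At the end, for the whole second after the job is handed in: Plates at rest in the tray in order from the high wall: within 12 mm of its centre line and 15 degrees of its length, eyelets to the wall, sloping 3.5 to 23 degrees; green's centre 50 to 72 mm from the tray's centre; each next one lying 3 mm or more above and 30 to 50 mm beyond the last (y of green_plate in the frame of tray between -0.012 and 0.012 m and angle between the x axis of each of green_plate, copper_plate, brass_plate, steel_plate and the x axis of tray, either way round below 0.26 rad and x of tray_foot in the frame of green_plate above 0.02 m and linear speed of each of green_plate, copper_plate, brass_plate, steel_plate below 0.02 m/s and angle between green_plate's own z axis and vertical between 0.06 and 0.4 rad and height (world z) of green_plate between 0.007 and 0.026 m and y of copper_plate in the frame of tray between -0.012 and 0.012 m and x of tray_foot in the frame of copper_plate above 0.02 m and angle between copper_plate's own z axis and vertical between 0.06 and 0.4 rad and height (world z) of copper_plate between 0.007 and 0.026 m and y of brass_plate in the frame of tray between -0.012 and 0.012 m and x of tray_foot in the frame of brass_plate above 0.02 m and angle between brass_plate's own z axis and vertical between 0.06 and 0.4 rad and height (world z) of brass_plate between 0.007 and 0.026 m and y of steel_plate in the frame of tray between -0.012 and 0.012 m and x of tray_foot in the frame of steel_plate above 0.02 m and angle between steel_plate's own z axis and vertical between 0.06 and 0.4 rad and height (world z) of steel_plate between 0.007 and 0.026 m and x of green_plate in the frame of tray between -0.072 and -0.05 m and x of copper_plate in the frame of green_plate between 0.03 and 0.05 m and z of copper_plate in the frame of green_plate between 0.003 and 0.018 m and x of brass_plate in the frame of copper_plate between 0.03 and 0.05 m and z of brass_plate in the frame of copper_plate between 0.003 and 0.018 m and x of steel_plate in the frame of brass_plate between 0.03 and 0.05 m and z of steel_plate in the frame of brass_plate between 0.003 and 0.018 m); the robot touches nothing.
It fails at once if a bystander (spool, pumice, vials, brass pot or steel block) is shifted more than 20 mm (distance of any of spool, pumice, vial_left, vial_right, can, block from where it was at the start of the episode above 0.02 m).
It fails at once if a bystander is knocked over (angle between any of spool, pumice, vial_left, vial_right, can, block's own z axis and vertical above 0.5 rad).
It also fails if it takes over 72 s, if anything falls off the work surface, if the arm or the gripper's body presses on something with over 40 N, if the wrist force passes 120 N, or if a joint passes its speed limit or range.

## Working session

There is one attempt and no reset: what is moved stays moved. The work goes in short steps, Python scripts to look and compute and a shell command to move; the robot and the scene stay as the last step left them, time stands still between calls to the robot, and variables do not carry over. Pictures are saved under pics/ and viewed, and the job is handed in when it is done.

```bash
ls; mkdir -p pics
python3 - <<'E'
from plant import robot
import cv2,numpy as np
s=robot.read_state();print(s['t'],s['tool_pos'],s['orientation'],s['opening'],robot.grasp_offset)
for n in['scene','top']:
    p,d=robot.read_camera(n);cv2.imwrite(f'pics/{n}0.png',p[:,:,::-1]);np.savez(f'{n}0.npz',p=p,d=d)
    m=robot.camera_model(n);print(n,np.round(m['camera_matrix'],1).tolist(),np.round(m['pose'],3).tolist())
E
```

```text
pics
0.0 [0.20139427 0.56457013 0.19684567] [-5.35695166e-01 -3.09510356e+00  2.66666848e-03] 0.09292103040287158 0.0188
scene [[501.9, 0.0, 278.2], [0.0, 501.9, 208.5], [0.0, 0.0, 1.0]] [[0.795, -0.397, 0.458, -0.228], [-0.606, -0.502, 0.617, -0.958], [-0.015, -0.768, -0.64, 1.014], [0.0, 0.0, 0.0, 1.0]]
top [[494.7, 0.0, 276.0], [0.0, 494.7, 206.3], [0.0, 0.0, 1.0]] [[-0.002, -0.984, 0.178, 0.221], [-1.0, 0.005, 0.014, -0.044], [-0.015, -0.178, -0.984, 1.292], [0.0, 0.0, 0.0, 1.0]]
```

View pics/scene0.png

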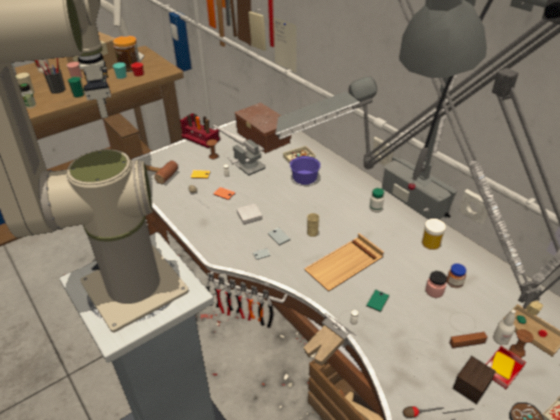

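View pics/top0.png

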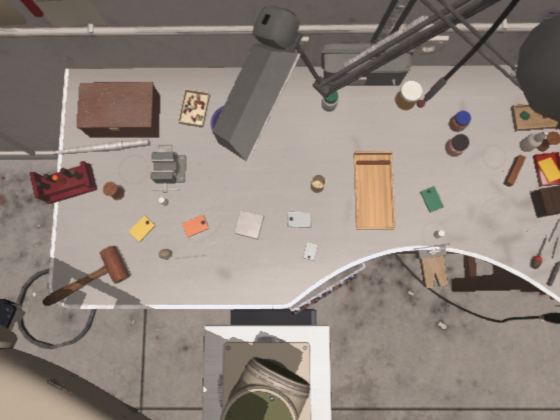

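```bash
cat > h.py <<'E'
from plant import robot
import cv2,numpy as np
def ray(n,u,v,z):
    m=robot.camera_model(n);K=np.array(m['camera_matrix']);P=np.array(m['pose'])
    d=P[:3,:3]@np.linalg.solve(K,[u,v,1.]);o=P[:3,3]
    return o+d*(z-o[2])/d[2]
def proj(n,X):
    m=robot.camera_model(n);K=np.array(m['camera_matrix']);P=np.array(m['pose'])
    c=P[:3,:3].T@(np.array(X)-P[:3,3]);q=K@c;return q[:2]/q[2]
E
python3 - <<'E'
from h import *
p=np.load('top0.npz')['p'];d=np.load('top0.npz')['d']
for i,(a,b,c,e) in enumerate([(125,205,85,60),(270,195,65,75),(340,140,115,100)]):
    im=p[b:b+e,a:a+c,::-1];im=cv2.resize(im,None,fx=6,fy=6,interpolation=cv2.INTER_CUBIC);cv2.imwrite(f'pics/c{i}.png',im)
for q in ['green_plate','copper_plate','brass_plate','steel_plate','tray']:
  for cam in ['top','scene']:
    for r in robot.silhouettes(cam,q)[:3]:
        ys,xs=np.nonzero(r['pixels'])
        if len(xs)<20: continue
        z=.008 if q!='tray' else .009
        w=np.array([ray(cam,u,v,z)[:2] for u,v in zip(xs,ys)],np.float32)
        R=cv2.minAreaRect(w*1000)
        print(q,cam,round(r['conf'],2),np.round(r['rect']),'mean',np.round(w.mean(0),4),np.round(R[0],1),np.round(R[1],1),round(R[2],1))
E
```

```text
green_plate top 0.85 [432. 201.  21.  21.] mean [ 0.4713 -0.434 ] [ 471.2 -433.6] [64.4 44.6] 23.1
green_plate scene 0.52 [379. 300.  21.  17.] mean [ 0.4683 -0.4382] [ 468.7 -437.4] [62.5 41.4] 23.6
green_plate scene 0.48 [202. 176.  19.   7.] mean [0.3955 0.3242] [396.  324.6] [46.7 57.8] 51.5
copper_plate top 0.82 [195. 225.  27.  24.] mean [0.4037 0.1883] [403.9 188.2] [43.2 64.3] 24.1
copper_plate top 0.54 [143. 229.  27.  26.] mean [0.3963 0.3287] [395.9 328.2] [42.2 63.7] 46.5
copper_plate scene 0.74 [226. 195.  21.  10.] mean [0.4052 0.1818] [406.5 182.3] [46.7 62. ] 20.7
copper_plate scene 0.49 [344. 263.  78.  58.] mean [ 0.4978 -0.2871] [ 502.7 -282.4] [224.8 113.5] 1.0
brass_plate top 0.9 [144. 229.  24.  25.] mean [0.3974 0.3278] [397.3 328.3] [40.4 58.4] 46.3
brass_plate top 0.65 [248. 223.  28.  26.] mean [0.4063 0.0461] [406.5  46.3] [63.4 64.8] 76.2
brass_plate top 0.55 [162. 200.  14.   8.] mean [0.4708 0.2765] [470.5 277.1] [25.2 14.8] 45.5
brass_plate scene 0.43 [201. 176.  20.   0.] mean [0.3945 0.3243] [396.2 324.4] [35.  53.3] 51.6
steel_plate top 0.88 [300. 220.  28.  16.] mean [ 0.4184 -0.0871] [418.6 -86.3] [57.9 39.8] 89.7
steel_plate top 0.67 [311. 251.   9.  14.] mean [ 0.3363 -0.1127] [ 336.1 -112.7] [27.6 42.9] 75.1
steel_plate scene 0.48 [281. 236.  20.  16.] mean [ 0.4185 -0.0916] [418.5 -91.3] [63.1 43.2] 88.8Traceback (most recent call last):
  File "<stdin>", line 11, in <module>
  File "h.py", line 4, in ray
    m=robot.camera_model(n);K=np.array(m['camera_matrix']);P=np.array(m['pose'])
ValueError: time passes only in moves, steps and waits
```

View pics/c0.png

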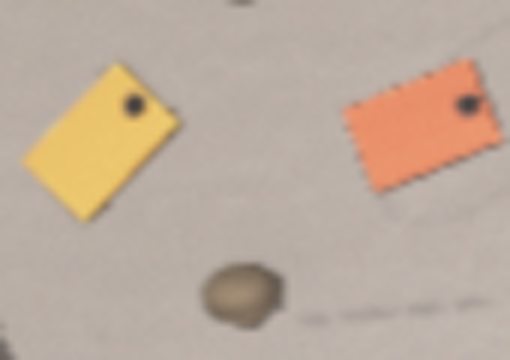

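View pics/c1.png

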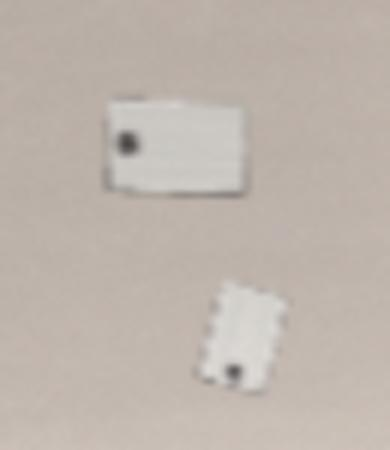

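View pics/c2.png

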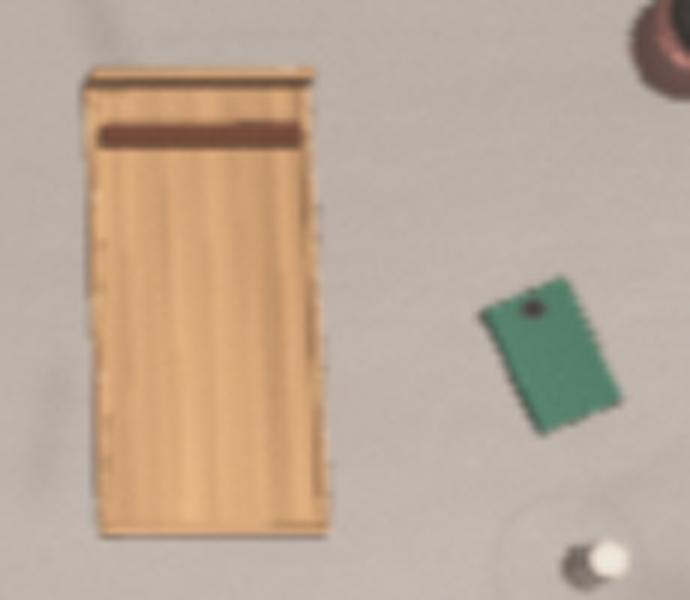

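```bash
cat > h.py <<'E'
import cv2,numpy as np,json,os
def cams():
    if not os.path.exists('cam.json'):
        from plant import robot
        json.dump({n:{k:np.array(v).tolist() for k,v in robot.camera_model(n).items() if k in('camera_matrix','pose')} for n in('top','scene')},open('cam.json','w'))
    return {n:(np.array(m['camera_matrix']),np.array(m['pose'])) for n,m in json.load(open('cam.json')).items()}
C=cams()
def ray(n,uv,z):
    K,P=C[n];uv=np.atleast_2d(uv).astype(float)
    d=(P[:3,:3]@np.linalg.solve(K,np.c_[uv,np.ones(len(uv))].T)).T;o=P[:3,3]
    return o+d*((z-o[2])/d[:,2])[:,None]
def proj(n,X):
    K,P=C[n];X=np.atleast_2d(X);c=(X-P[:3,3])@P[:3,:3];q=c@K.T;return q[:,:2]/q[:,2:]
def seg(img,box,lo,hi,up=8):
    # box x0,y0,x1,y1; HSV range ; returns mask upsampled
    a,b,c,e=box
    im=cv2.resize(img[b:e,a:c],None,fx=up,fy=up,interpolation=cv2.INTER_CUBIC)
    m=cv2.inRange(cv2.cvtColor(im,cv2.COLOR_RGB2HSV),np.array(lo),np.array(hi))
    k=cv2.getStructuringElement(cv2.MORPH_ELLIPSE,(41,41));m=cv2.morphologyEx(cv2.copyMakeBorder(m,50,50,50,50,0),cv2.MORPH_CLOSE,k)[50:-50,50:-50]
    m=cv2.morphologyEx(m,cv2.MORPH_OPEN,np.ones((13,13),np.uint8))
    cs=cv2.findContours(m,cv2.RETR_EXTERNAL,cv2.CHAIN_APPROX_NONE)[0]
    ct=max(cs,key=cv2.contourArea)[:,0,:]
    return (ct+.5)/up-.5+np.array([a,b])
def rect(n,px,z):
    w=(ray(n,px,z)[:,:2]*1000).astype(np.float32);R=cv2.minAreaRect(w);bp=cv2.boxPoints(R)
    M=cv2.moments(w.reshape(-1,1,2));cen=np.array([M['m10'],M['m01']])/M['m00']
    e0=bp[1]-bp[0];e1=bp[2]-bp[1];L=e0 if np.hypot(*e0)>np.hypot(*e1) else e1
    return np.round(cen,1),np.round(R[0],1),np.round(sorted(R[1]),1),round(float(np.degrees(np.arctan2(L[1],L[0]))),1)
E
python3 - <<'E'
from h import *
t=np.load('top0.npz');s=np.load('scene0.npz')
B={'green':((50,80,30),(95,255,200),(415,180,450,220),(360,282,398,318)),
'copper':((3,110,120),(14,255,255),(178,210,215,243),(210,184,240,202)),
'brass':((17,100,120),(35,255,255),(124,212,160,245),(186,166,214,184)),
'tray':((10,75,60),(22,255,255),(345,143,405,238),(300,230,390,295))}
for k,(lo,hi,bt,bs) in B.items():
  for n,im,b in(('top',t['p'],bt),('scene',s['p'],bs)):
    try:
        c=seg(im,b,lo,hi);print(k,n,*rect(n,c,.008))
    except Exception as e: print(k,n,e)
for n,im,b in(('top',t['p'],(284,206,316,234)),('scene',s['p'],(262,222,296,250))):
    g=im[b[1]:b[3],b[0]:b[2]];
    c=seg(im,b,(0,0,0),(179,26,255));print('steel',n,*rect(n,c,.008))
# depth-based heights
def pts(n,z):
    d=z['d'];K,P=C[n];v,u=np.mgrid[0:420,0:560];X=np.stack([(u-K[0,2])/K[0,0]*d,(v-K[1,2])/K[1,1]*d,d],-1)@P[:3,:3].T+P[:3,3];return X
X=pts('top',t)
for nm,(u,v) in dict(green=(432,200),copper=(193,227),brass=(141,231),steel=(302,219),small=(312,248),strip=(374,162),floor=(374,190),bench=(335,200),bench2=(250,260)).items(): print(nm,np.round(np.median(X[v-2:v+3,u-2:u+3].reshape(-1,3),0),4))
E
```

```text
green top [ 470.5 -436.5] [ 472.6 -435.7] [35.8 56.1] 21.3
green scene [ 470.4 -437. ] [ 470.9 -436.8] [37.2 59.4] 22.3
copper top [404.  186.8] [404.  186.6] [39.4 59.4] -67.4
copper scene [402.2 185.7] [402.1 185.6] [44.  62.6] -67.1
brass top [397.2 327.7] [397.1 327.6] [40.6 60.2] -42.5
brass scene [395.2 326.6] [395.3 326.6] [48.3 63.6] -40.6
tray top [ 498.6 -284.9] [ 498.7 -285.1] [102.2 210.5] -0.2
tray scene [ 501.7 -284.5] [ 502.4 -281.3] [113.  224.4] 0.5
steel top [418.7 -87.5] [418.7 -87.8] [74. 84.] 89.7
steel scene [418.5 -87.6] [418.6 -87.3] [43.5 64.6] 87.8
green [ 0.4688 -0.4366  0.0084]
copper [0.3997 0.1919 0.0093]
brass [0.3898 0.3284 0.0087]
steel [ 0.4194 -0.0941  0.0082]
small [ 0.3437 -0.1192  0.0069]
strip [ 0.5717 -0.2877  0.0111]
floor [ 0.4968 -0.2855  0.0071]
bench [ 0.4714 -0.1827  0.0007]
bench2 [0.3136 0.0422 0.0009]
```

Run:
```python
from h import *
for n in('top','scene'):
    z=np.load(n+'0.npz');d=z['d'];K,P=C[n];v,u=np.mgrid[0:420,0:560];X=np.stack([(u-K[0,2])/K[0,0]*d,(v-K[1,2])/K[1,1]*d,d],-1)@P[:3,:3].T+P[:3,3];ok=d>0
    def q(nm,x0,x1,y0,y1,z0,z1):
        m=ok&(X[...,0]>x0)&(X[...,0]<x1)&(X[...,1]>y0)&(X[...,1]<y1)&(X[...,2]>z0)&(X[...,2]<z1)
        A=X[m];print(n,nm,len(A));
        if len(A):
            for a in np.arange(y0,y1,.05):
                b=A[(A[:,1]>=a)&(A[:,1]<a+.05)]
                if len(b)>2: print('  y',round(a,2),'xmin %.3f zmin %.3f zmax %.3f'%(b[:,0].min(),b[:,2].min(),b[:,2].max()),'z at xmin',round(b[b[:,0].argmin(),2],3))
    q('lamp',.4,.9,-.15,.2,.12,.9)
    q('tray',.4,.85,-.5,-.15,.1,1)
# tray corners
cr=lambda u,v:[340+(u+.5)/6-.5,140+(v+.5)/6-.5]
print('foot lip outer',np.round(ray('top',[cr(100,535),cr(328,535)],.009),4).tolist())
print('strip edge foot',np.round(ray('top',[cr(98,148),cr(302,148)],.014),4).tolist())
print('wall top outer',np.round(ray('top',[cr(90,68),cr(314,68)],.024),4).tolist())
for n,u in(('spool',(109,189)),('can',(318,184)),('v1',(161,200)),('v2',(440,233)),('pum',(165,254))):print(n,np.round(ray('top',u,.04),3))
```

```text
top lamp 12438
  y -0.15 xmin 0.689 zmin 0.120 zmax 0.308 z at xmin 0.186
  y -0.1 xmin 0.660 zmin 0.120 zmax 0.388 z at xmin 0.323
  y -0.05 xmin 0.567 zmin 0.274 zmax 0.389 z at xmin 0.285
  y 0.0 xmin 0.505 zmin 0.120 zmax 0.354 z at xmin 0.27
  y 0.05 xmin 0.519 zmin 0.120 zmax 0.311 z at xmin 0.262
  y 0.1 xmin 0.565 zmin 0.120 zmax 0.314 z at xmin 0.216
  y 0.15 xmin 0.830 zmin 0.120 zmax 0.315 z at xmin 0.219
top tray 12000
  y -0.5 xmin 0.639 zmin 0.100 zmax 0.434 z at xmin 0.389
  y -0.45 xmin 0.458 zmin 0.100 zmax 0.703 z at xmin 0.636
  y -0.4 xmin 0.466 zmin 0.101 zmax 0.718 z at xmin 0.648
  y -0.35 xmin 0.635 zmin 0.100 zmax 0.571 z at xmin 0.248
  y -0.3 xmin 0.680 zmin 0.100 zmax 0.577 z at xmin 0.568
  y -0.25 xmin 0.701 zmin 0.100 zmax 0.351 z at xmin 0.24
  y -0.2 xmin 0.694 zmin 0.100 zmax 0.291 z at xmin 0.174
scene lamp 11864
  y -0.15 xmin 0.688 zmin 0.120 zmax 0.601 z at xmin 0.172
  y -0.1 xmin 0.655 zmin 0.122 zmax 0.593 z at xmin 0.324
  y -0.05 xmin 0.566 zmin 0.120 zmax 0.581 z at xmin 0.289
  y 0.0 xmin 0.507 zmin 0.120 zmax 0.568 z at xmin 0.266
  y 0.0
[... 227 characters left out ...]
t xmin 0.669
  y -0.45 xmin 0.453 zmin 0.100 zmax 0.752 z at xmin 0.67
  y -0.4 xmin 0.469 zmin 0.100 zmax 0.712 z at xmin 0.653
  y -0.35 xmin 0.636 zmin 0.100 zmax 0.674 z at xmin 0.244
  y -0.3 xmin 0.702 zmin 0.100 zmax 0.477 z at xmin 0.314
  y -0.25 xmin 0.690 zmin 0.100 zmax 0.652 z at xmin 0.631
  y -0.2 xmin 0.686 zmin 0.100 zmax 0.646 z at xmin 0.189
foot lip outer [[0.3933, -0.2352, 0.009], [0.3928, -0.334, 0.009]]
strip edge foot [[0.5655, -0.239, 0.014], [0.565, -0.3291, 0.014]]
wall top outer [[0.5994, -0.2351, 0.024], [0.5987, -0.3338, 0.024]]
spool [[0.496 0.408 0.04 ]]
can [[ 0.506 -0.135  0.04 ]]
v1 [[0.466 0.271 0.04 ]]
v2 [[ 0.377 -0.442  0.04 ]]
pum [[0.327 0.255 0.04 ]]
```

```bash
cat > st.py <<'E'
# usage: st.py X Y Z yaw tilt   (yaw of tool y axis deg, tilt deg about world y after)
import sys,numpy as np
from scipy.spatial.transform import Rotation as R
from plant import robot
s=robot.read_state();p=np.array(s['tool_pos']);Rc=R.from_rotvec(s['orientation']);M=Rc.as_matrix()
print('t',round(s['t'],2),'p',np.round(p*1000,1),'yaw y %.1f'%np.degrees(np.arctan2(M[1,1],M[0,1])),'z',np.round(M[:,2],3),'open %.1f'%(s['opening']*1000),'F',np.round(s['force'],1),'q',np.round(s['q'],2))
if len(sys.argv)>1:
    X=np.array(list(map(float,sys.argv[1:4])));yw,ti=map(float,sys.argv[4:6]);a=np.radians(yw)
    y=np.array([np.cos(a),np.sin(a),0]);z=np.array([0,0,-1.]);T=R.from_matrix(np.c_[np.cross(y,z),y,z]);T=R.from_euler('y',ti,degrees=True)*T
    print('shares',np.round((X-p)/.3,4),np.round(np.degrees((T*Rc.inv()).as_rotvec())/45,4))
E
python3 -m handwheel '.533 -.633 -.1 0 0 -.889;.533 -.633 -.1 0 0 -.889;.533 -.633 -.1 0 0 -.889;.533 -.633 -.1 0 0 -.889;.533 -.633 -.1 0 0 -.889' -0.3 20
python3 -m handwheel '0 -.83 0 0 0 -.9;0 -.83 0 0 0 -.9;0 -.83 0 0 0 -.9;0 -.83 0 0 0 -.9;0 -.83 0 0 0 -.9'
python3 st.py .4705 -.4365 .1 -68.2 0
```

```text
t: 1.05
tool_pos: [0.3625, 0.3738, 0.1679]
orientation: [1.57, 2.721, 0.001]
force: [0.8, 0.9, 1.0]
opening: 0.0616
t: 1.55
tool_pos: [0.3612, 0.1245, 0.168]
orientation: [2.414, 2.009, 0.001]
force: [1.1, 0.2, 0.3]
opening: 0.0606
t 1.55 p [361.2 124.5 168. ] yaw y -10.5 z [ 0.001  0.    -1.   ] open 60.6 F [1.1 0.2 0.3] q [ 0.2  -0.49  2.09 -0.    1.54  0.38]
shares [ 0.3642 -1.8701 -0.2268] [ 6.0000e-04  1.3000e-03 -1.2832e+00]
```

```bash
python3 -m handwheel '0 -.83 0 0 0 -.9;0 -.83 0 0 0 -.9;0 -.83 0 0 0 -.9;0 -.83 0 0 0 -.9;0 -.83 0 0 0 -.9' | tail -1
python3 -m handwheel '.25 -.75 0 0 0 -.38;.25 -.75 0 0 0 -.38;.25 -.75 0 0 0 -.38;.25 -.75 0 0 0 -.38;.25 -.75 0 0 0 -.38'|tail -1
python3 st.py .4705 -.4365 .06 -68.2 0
```

```text
opening: 0.0605
opening: 0.0603
t 2.55 p [ 436.8 -350.7  167.6] yaw y -67.8 z [ 0.    -0.001 -1.   ] open 60.3 F [ 0.  -0.3 -0. ] q [-0.77  0.04  1.64 -0.    1.46  0.42]
shares [ 0.1124 -0.2858 -0.3588] [ 0.0007  0.0003 -0.0084]
```

```bash
python3 -m handwheel '.112 -.286 -.2 0 0 -.008;.112 -.286 -.36 0 0 -.008;.112 -.286 -.4 0 0 -.008;.112 -.286 -.4 0 0 -.008' | tail -1
python3 st.py .4705 -.4365 .0025 -68.2 0
cat > pic.py <<'E'
import sys;from plant import robot;import cv2,numpy as np
n,f,a,b,c,e,up=sys.argv[1],sys.argv[2],*map(int,sys.argv[3:8])
p,d=robot.read_camera(n);np.savez(f+'.npz',p=p,d=d)
cv2.imwrite(f'pics/{f}.png',cv2.resize(p[b:e,a:c,::-1],None,fx=up,fy=up,interpolation=cv2.INTER_CUBIC))
E
python3 pic.py scene g1 340 250 430 330 7
```

```text
opening: 0.0604
t 2.95 p [ 466.3 -431.4   38.9] yaw y -68.2 z [-0.009  0.009 -1.   ] open 60.4 F [-1.2  1.3 -1.8] q [-0.83  0.36  1.52 -0.    1.27  0.36]
shares [ 0.0139 -0.0169 -0.1213] [-0.0113 -0.011  -0.0003]
```

View pics/g1.png

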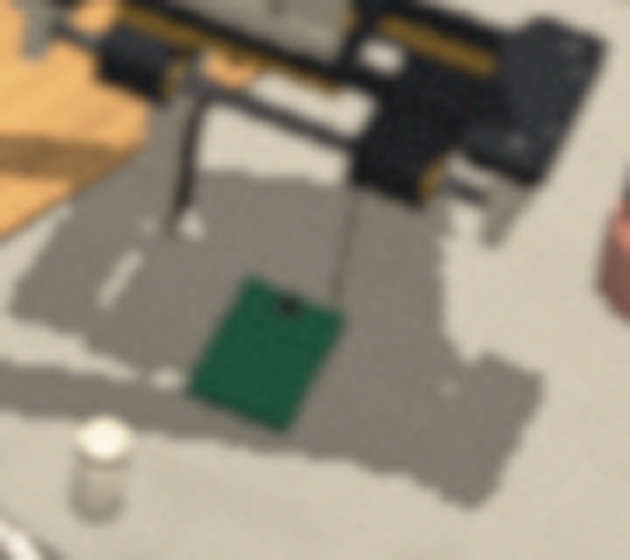

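```bash
python3 st.py .4705 -.4365 .0025 -68.2 0
```

```text
t 3.0 p [ 467.3 -431.6   41.8] yaw y -68.2 z [-0.007  0.007 -1.   ] open 60.4 F [-0.3  0.8 -0.6] q [-0.83  0.35  1.52 -0.    1.28  0.36]
shares [ 0.0107 -0.0162 -0.1309] [-0.009  -0.0084 -0.0007]
```

```bash
python3 -m handwheel '0 0 -.08 0 0 0;0 0 -.12 0 0 0;0 0 -.145 0 0 0;0 0 -.145 0 0 0;0 0 -.145 0 0 0' ; python3 st.py .4705 -.4365 .0025 -68.2 0
```

```text
t: 3.5
tool_pos: [0.4707, -0.4339, 0.0059]
orientation: [3.083, 0.597, 0.002]
force: [0.5, 0.0, 0.5]
opening: 0.0603
t 3.5 p [ 470.7 -433.9    5.9] yaw y -68.1 z [ 0.001 -0.001 -1.   ] open 60.3 F [0.5 0.  0.5] q [-0.82  0.4   1.54  0.    1.21  0.36]
shares [-0.0008 -0.0088 -0.0113] [ 0.0016  0.0016 -0.0025]
```

```bash
python3 -m handwheel '0 -.006 -.012 0 0 0;0 -.006 -.012 0 0 0'|sed -n 2p;python3 -m handwheel '0 0 0 0 0 0;0 0 0 0 0 0;0 0 0 0 0 0;0 0 0 0 0 0;0 0 0 0 0 0' 0.6 25; python3 st.py .4705 -.4365 .0025 -68.2 0
```

```text
tool_pos: [0.4704, -0.4358, 0.0013]
t: 4.2
tool_pos: [0.4701, -0.4353, 0.0007]
orientation: [-3.084, -0.597, 0.0]
force: [-1.1, -0.2, -0.5]
opening: 0.0249
t 4.2 p [ 470.1 -435.3    0.7] yaw y -68.1 z [-0.  0. -1.] open 24.9 F [-1.1 -0.2 -0.5] q [-0.83  0.4   1.54 -0.    1.2   0.36]
shares [ 0.0013 -0.0039  0.0059] [-0.     -0.     -0.0021]
```

```bash
python3 pic.py scene g2 340 250 430 330 7;python3 st.py
```

```text
t 4.25 p [ 470.1 -435.3    0.8] yaw y -68.1 z [ 0.  0. -1.] open 21.9 F [ 0.1  0.1 -0.6] q [-0.83  0.4   1.54  0.    1.2   0.36]
```

View pics/g2.png

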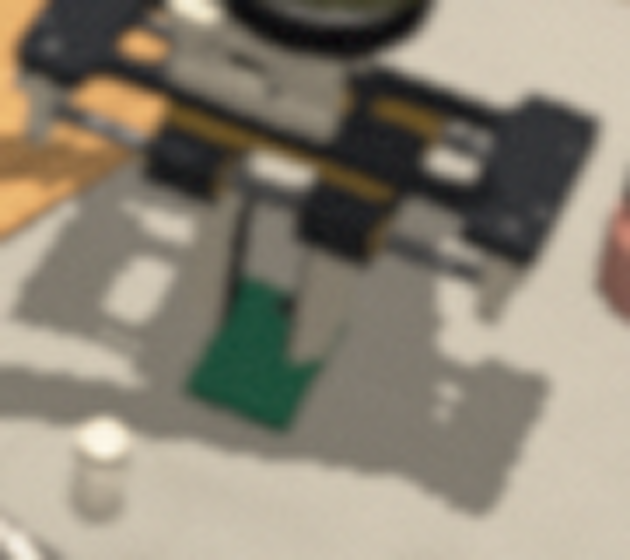

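Run:
```python
from h import *
z=np.load('g2.npz');d=z['d'];n='scene';K,P=C[n]
def X(u,v): 
    dd=d[v,u];return np.round(((np.array([(u-K[0,2])/K[0,0],(v-K[1,2])/K[1,1],1])*dd)@P[:3,:3].T+P[:3,3])*1000,1)
for cu,cv in [(310,355),(305,345),(320,345),(315,330),(325,300),(205,335),(212,310),(215,290),(230,380),(280,400)]:
    u,v=340+cu//7,250+cv//7;print(cu,cv,X(u,v))
print((proj('scene',[[.4701,-.4353,.0008],[.4701,-.4353,.0196]])-[340,250])*7)
```

```text
310 355 [ 469.7 -457.4   28.1]
305 345 [ 466.9 -455.9   32.7]
320 345 [ 469.1 -460.2   35.1]
315 330 [ 466.7 -460.8   45. ]
325 300 [ 469.6 -459.    60. ]
205 335 [ 463.8 -414.2    3.7]
212 310 [ 454.5 -423.2   30.4]
215 290 [ 454.9 -421.5   40. ]
230 380 [ 448.4 -439.1   11.1]
280 400 [ 463.  -454.1    2.7]
[[255.59888711 361.02957546]
 [261.32256076 327.46682031]]
```

```bash
python3 -m handwheel '0 0 0 0 0 0;0 0 0 0 0 0'; python3 pic.py scene g3 360 270 400 320 15;python3 pic.py top g3t 400 170 460 230 10
```

```text
t: 4.45
tool_pos: [0.4701, -0.4353, 0.0007]
orientation: [3.084, 0.597, -0.0]
force: [-0.3, -0.8, -0.1]
opening: 0.0186
```

View pics/g3.png

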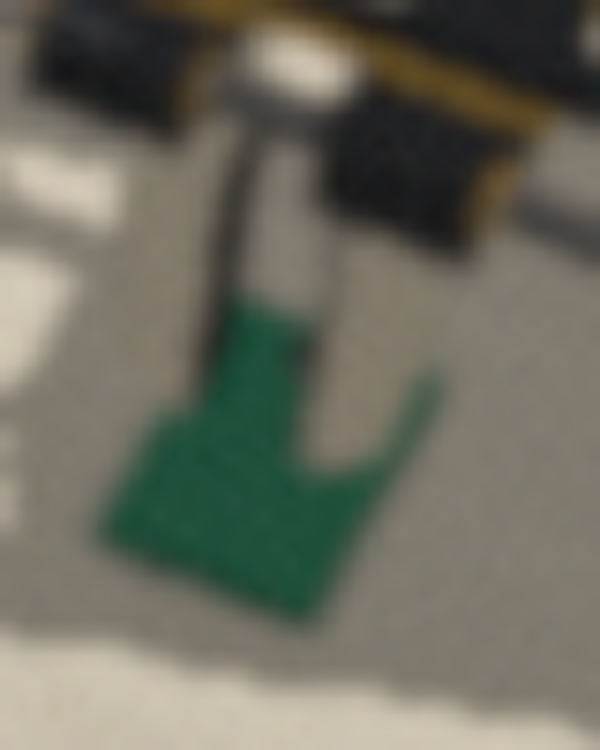

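View pics/g3t.png

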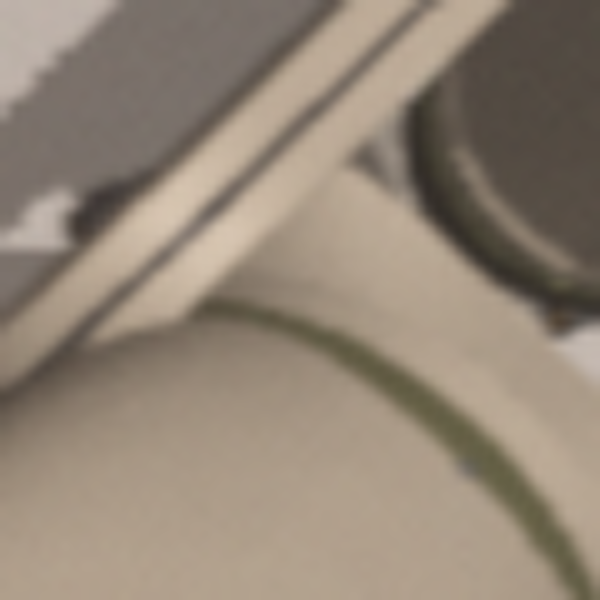

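```bash
python3 -m handwheel '0 0 0 0 0 0;0 0 0 0 0 0;0 0 0 0 0 0;0 0 0 0 0 0;0 0 0 0 0 0' -0.3|tail -1; python3 -m handwheel '0 0 -.008 0 0 0;0 0 -.015 0 0 0;0 0 -.015 0 0 0'
```

```text
opening: 0.0541
t: 5.35
tool_pos: [0.4698, -0.435, -0.0044]
orientation: [-3.084, -0.596, 0.001]
force: [-0.6, -0.0, -0.5]
opening: 0.0606
```

```bash
for i in 1; do python3 -m handwheel '0 0 -.01 0 0 0;0 0 -.01 0 0 0' | sed -n '2p;4p'; python3 -m handwheel '0 0 -.007 0 0 0;0 0 -.007 0 0 0' | sed -n '2p;4p'; done;  python3 pic.py scene g4 360 270 400 320 15
```

```text
tool_pos: [0.4699, -0.4351, -0.0073]
force: [-0.1, -0.0, 0.4]
tool_pos: [0.47, -0.4352, -0.0092]
force: [-0.1, 0.9, 0.6]
```

View pics/g4.png

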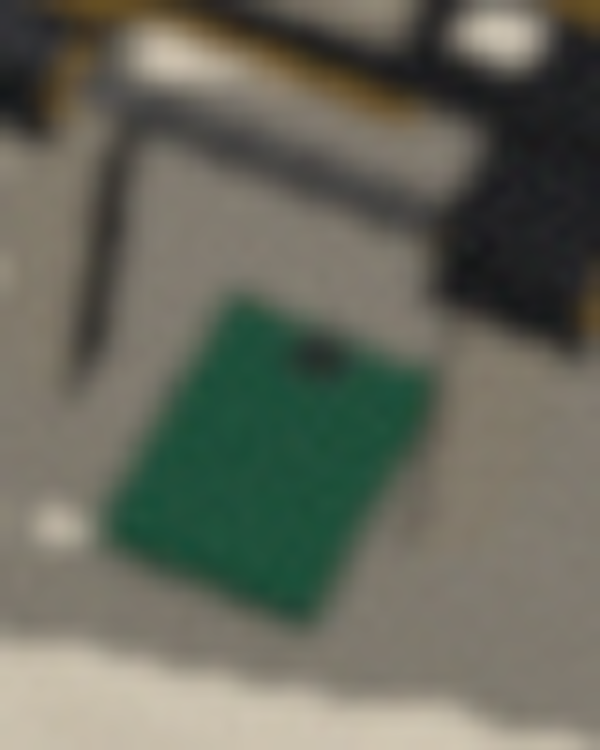

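```bash
python3 -m handwheel '0 0 -.007 0 0 0;0 0 -.007 0 0 0' | sed -n '2p;4p'; python3 st.py
```

```text
tool_pos: [0.47, -0.4352, -0.0113]
force: [0.3, 0.2, -0.9]
t 6.0 p [ 470.  -435.2  -11.3] yaw y -68.1 z [-0.  0. -1.] open 60.6 F [ 0.3  0.2 -0.9] q [-0.83  0.42  1.54 -0.    1.18  0.36]
```

Still no contact; try the grip here.

```bash
python3 -m handwheel '0 0 0 0 0 0;0 0 0 0 0 0;0 0 0 0 0 0;0 0 0 0 0 0;0 0 0 0 0 0' 0.6 25;  python3 st.py
```

```text
t: 6.5
tool_pos: [0.4701, -0.4354, -0.0109]
orientation: [3.084, 0.597, 0.0]
force: [-0.3, 0.4, -0.3]
opening: 0.0249
t 6.5 p [ 470.1 -435.4  -10.9] yaw y -68.1 z [ 0. -0. -1.] open 24.9 F [-0.3  0.4 -0.3] q [-0.83  0.42  1.54 -0.    1.18  0.36]
```

```bash
python3 pic.py scene g5 360 270 400 320 15; python3 st.py
```

```text
t 6.55 p [ 470.2 -435.4  -10.9] yaw y -68.1 z [ 0. -0. -1.] open 21.5 F [-0.2 -0.5 -0.6] q [-0.83  0.42  1.54  0.    1.18  0.36]
```

View pics/g5.png

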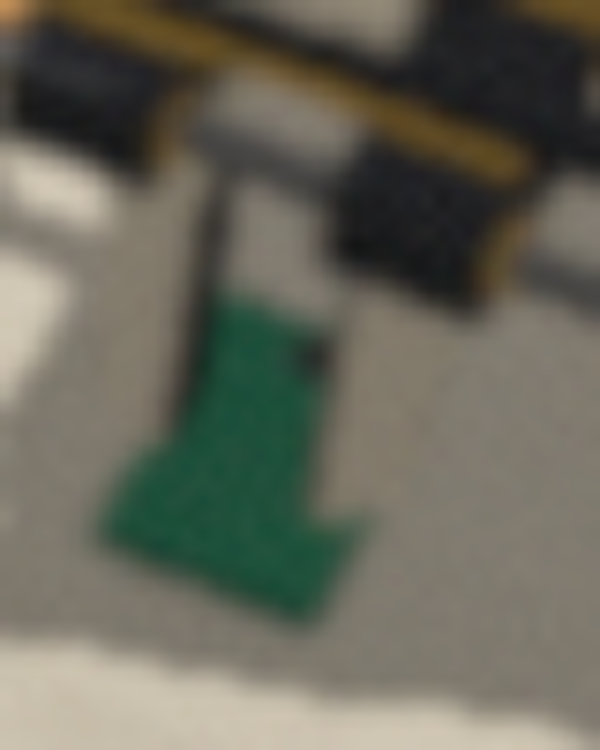

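Run:
```python
from h import *
np.set_printoptions(linewidth=200)
for f in('g5','g4'):
    z=np.load(f+'.npz');d=z['d'];n='scene';K,P=C[n]
    v,u=np.mgrid[0:420,0:560];X=np.stack([(u-K[0,2])/K[0,0]*d,(v-K[1,2])/K[1,1]*d,d],-1)@P[:3,:3].T+P[:3,3]
    print(f);print((X[286:312:1,366:392,2]*1000).round().astype(int))
```

```text
g5
[[  -6   54   54   59   59   56   64   63   52    0    0    0    2   -2   -1  103  106  106  108  108  112  113  112  116  114  116]
 [   3   50   53   54   53   57   58   56   48    1    2    2    1   -1    1   97  105  104  101  107  108  109  111  111  111  111]
 [   1   50   51   50   51   54   55   55   44    1    3    1   -1    6    0    2    1  101  100  102  104  105  110  108  111  112]
 [  -3   44   44   44   47   47   52   47   38    6    8   -3    1    0   -1   -1   -5   65   68   70  100  101  100  103  103  108]
 [   1   41   39   46   43   48   45   41   31    7    6    8    6    1   -1    2    2   61   61   66   63   69  100  102  103  102]
 [  -2   37   37   40   39   42   46   40   30   12    7    7   10    9   12    1    0   59   61   60   62   65   67   67   62  101]
 [   4   34   36   34   38   39   36   32   10    8    9    6    7   10    9    5    8   55   57   58   58   62   68   62   47    0]
 [   3   27 1014   33   32   35   34   27    8   12    7    6    7   10    9    9    8   54   53   56   55   59   62   60   43   -1]
 [   2   29   32   28   29   26  
[... 5123 characters left out ...]
  1    2    0   16   15   17   18]
 [   0   -1    1   -2    6    3    6    5    8   10    9    6    9    7    9    8    9    5   -1   -3 1014    1   -3   -2   -2   -2]
 [   0    0    6    4    0    5    5    2    4    4   10    8    9    8    6   10    7    0    3    3    3    1    1    2   -2   -3]
 [   1   -1   -1    0    4   -1    3    1    1    5    9    6    6    8    8    9    3   -1   -2   -1   -2    1    0    0   -5    0]
 [   1    3    0   -2   -1    2   -2    3    2    0    0    2    6    8   11    9    0    1   -3    1   -1    3    0    1    0   -2]
 [  -2    1    1   -1    0   -2   -1   -1   -1   -4   -1    4    2    5    4    5    2    4    3   -5    0    5    3   -1    0    2]]
```

Run:
```python
from h import *
z=np.load('g5.npz');d=z['d'];n='scene';K,P=C[n]
v,u=np.mgrid[0:420,0:560];X=np.stack([(u-K[0,2])/K[0,0]*d,(v-K[1,2])/K[1,1]*d,d],-1)@P[:3,:3].T+P[:3,3]
a=X[300:304,381:387].reshape(-1,3);b=X[296:299,368:372].reshape(-1,3);
F=X[286:304,366:392].reshape(-1,3);F=F[(F[:,2]>14)&(F[:,2]<70)] if 0 else F[(F[:,2]>.014)&(F[:,2]<.07)]
yv=np.array([np.cos(np.radians(-68.1)),np.sin(np.radians(-68.1))]);xv=np.array([-yv[1],yv[0]])
rel=F[:,:2]-[.4702,-.4354]
A=np.c_[rel@xv,rel@yv,F[:,2]]*1000
for s in(1,-1):
    B=A[np.sign(A[:,1])==s];print(s,len(B),'along',np.percentile(B[:,0],[5,50,95]).round(1),'across',np.percentile(B[:,1],[5,50,95]).round(1),'zmin',np.percentile(B[:,2],[0,5]).round(1))
```

```text
1 102 along [-12.1  -9.1  -2.5] across [12.8 21.1 28.4] zmin [16.1 18.8]
-1 88 along [-12.1  -8.9   1.9] across [-26.2 -17.5 -12.4] zmin [14.  16.6]
```

```bash
python3 -m handwheel '0 0 0 0 0 0;0 0 0 0 0 0;0 0 0 0 0 0;0 0 0 0 0 0;0 0 0 0 0 0' -0.3|tail -1; python3 -m handwheel '0 0 -.01 0 0 0;0 0 -.02 0 0 0;0 0 -.02 0 0 0'|sed -n '2p;4p';python3 -m handwheel '0 0 -.01 0 0 0;0 0 -.01 0 0 0'|sed -n '2p;4p'; python3 -m handwheel '0 0 -.005 0 0 0;0 0 -.005 0 0 0'|sed -n '2p;4p'
```

```text
opening: 0.0566
tool_pos: [0.4697, -0.4349, -0.0178]
force: [-0.1, 0.2, 0.7]
tool_pos: [0.4701, -0.4353, -0.0203]
force: [-0.2, 0.5, -0.8]
tool_pos: [0.4702, -0.4354, -0.0205]
force: [-2.9, 2.3, 7.8]
```

```bash
python3 -m handwheel '0 0 .006 0 0 0;0 0 .006 0 0 0'|sed -n '2p;4p'; python3 -m handwheel '0 0 0 0 0 0;0 0 0 0 0 0;0 0 0 0 0 0;0 0 0 0 0 0;0 0 0 0 0 0' 0.6 25
```

```text
tool_pos: [0.4703, -0.4355, -0.0194]
force: [0.2, -0.7, -0.8]
t: 8.45
tool_pos: [0.47, -0.4353, -0.0198]
orientation: [-3.084, -0.597, 0.0]
force: [0.5, 0.4, 0.4]
opening: 0.0397
```

```bash
python3 -m handwheel '0 0 .1 0 0 0;0 0 .25 0 0 0;0 0 .3 0 0 -.2;0 .1 .3 0 0 -.4;0 .25 .3 0 0 -.487'; python3 st.py .5599 -.2848 .05 -90 -11.4
```

```text
t: 8.95
tool_pos: [0.4705, -0.362, 0.0718]
orientation: [3.139, -0.014, 0.004]
force: [-0.1, 0.4, 0.6]
opening: 0.0398
t 8.95 p [ 470.5 -362.    71.8] yaw y -90.5 z [ 0.002 -0.002 -1.   ] open 39.8 F [-0.1  0.4  0.6] q [-0.74  0.2   1.64 -0.    1.29  0.84]
shares [ 0.2979  0.2574 -0.0726] [ 0.002  -0.2504  0.0116]
```

```bash
python3 -m handwheel '.15 .126 -.03 0 -.12 0;.3 .252 -.067 0 -.253 0.008;.3 .252 -.067 0 -.253 0.008;.3 .252 -.067 0 -.253 0.008;.3 .252 -.067 0 -.253 0.008'; python3 st.py .5599 -.2848 .0 -90 -11.4;python3 pic.py scene g6 300 220 400 300 7;python3 pic.py top g6t 330 130 430 250 5
```

```text
t: 9.45
tool_pos: [0.5601, -0.2847, 0.0504]
orientation: [3.126, 0.011, 0.311]
force: [0.3, -0.3, -0.3]
opening: 0.0396
t 9.45 p [ 560.1 -284.7   50.4] yaw y -89.6 z [ 0.197  0.    -0.98 ] open 39.6 F [ 0.3 -0.3 -0.3] q [-0.63  0.15  1.76  0.13  1.07  0.88]
shares [-0.0007 -0.0003 -0.1679] [ 0.0012 -0.0009 -0.0089]
```

View pics/g6.png

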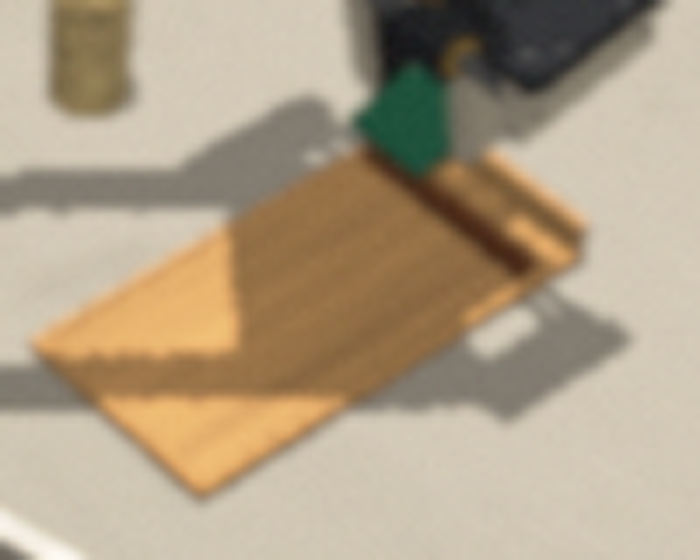

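View pics/g6t.png

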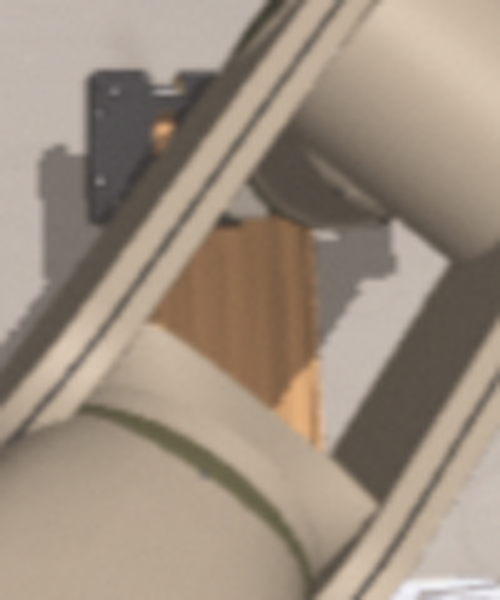

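```bash
cat > pl.py <<'E'
import sys
from h import *
# plate points from scene depth by hue: args file, loH hiH box
def plate(f,lo,hi,box,n='scene'):
    z=np.load(f+'.npz');d=z['d'];p=z['p'];K,P=C[n]
    v,u=np.mgrid[0:420,0:560];X=np.stack([(u-K[0,2])/K[0,0]*d,(v-K[1,2])/K[1,1]*d,d],-1)@P[:3,:3].T+P[:3,3]
    m=cv2.inRange(cv2.cvtColor(p,cv2.COLOR_RGB2HSV),np.array(lo),np.array(hi))>0
    m&=d>0;b=np.zeros_like(m);b[box[1]:box[3],box[0]:box[2]]=1;m&=b
    m=cv2.erode(m.astype(np.uint8),np.ones((3,3)))>0
    A=X[m];c=np.median(A,0);A=A[np.linalg.norm(A-c,axis=1)<.05];c=A.mean(0)
    U,S,V=np.linalg.svd(A-c);nn=V[2]*np.sign(V[2][2])
    print(f,len(A),'cen',np.round(c*1000,1),'normal',np.round(nn,3),'x',np.round(np.percentile(A[:,0],[1,99])*1000),'y',np.round(np.percentile(A[:,1],[1,99])*1000),'tray x,y of cen',np.round([496-c[0]*1000,-284.8-c[1]*1000],1))
H={'green':((50,80,30),(95,255,200)),'copper':((2,110,60),(11,255,255)),'brass':((20,100,60),(35,255,255))}
if __name__=='__main__': plate(sys.argv[1],*H[sys.argv[2]],list(map(int,sys.argv[3:7])),*sys.argv[7:])
E
python3 pl.py g6 green 340 220 380 260
```

```text
g6 70 cen [ 543.7 -282.8   76.3] normal [-0.207  0.026  0.978] x [530. 562.] y [-301. -267.] tray x,y of cen [-47.7  -2. ]
```

```bash
python3 -m handwheel '0 0 -.08 0 0 0;0 0 -.15 0 0 0;0 0 -.175 0 0 0;0 0 -.175 0 0 0'|sed -n '2p;4p'; python3 -m handwheel '0 0 -.012 0 0 0;0 0 -.012 0 0 0;0 0 -.012 0 0 0'|sed -n '2p;4p'
```

```text
tool_pos: [0.5588, -0.2848, -0.0036]
force: [0.4, 0.4, -1.2]
tool_pos: [0.5607, -0.2853, -0.0048]
force: [-0.7, 0.5, -1.2]
```

```bash
python3 -m handwheel '0 0 -.007 0 0 0;0 0 -.007 0 0 0'|sed -n '2p;4p';python3 -m handwheel '0 0 -.004 0 0 0;0 0 -.004 0 0 0'|sed -n '2p;4p'
```

```text
tool_pos: [0.5602, -0.2847, -0.0079]
force: [0.3, 0.7, -0.6]
tool_pos: [0.5603, -0.2848, -0.0082]
force: [-5.4, 2.6, 7.8]
```

```bash
python3 -m handwheel '0 0 0 0 0 0;0 0 0 0 0 0;0 0 0 0 0 0' -0.16|tail -1; python3 -m handwheel '-.01 0 .05 0 0 0;-.02 0 .15 0 0 0;-.05 0 .3 0 0 0;-.2 0 .4 0 0 0;-.36 0 .4 0 .12 0'; python3 pic.py scene g7 300 220 400 300 7;python3 st.py .38 -.1 .12 -90 0 ; python3 pl.py g7 green 320 220 390 300
```

```text
opening: 0.0535
t: 11.45
tool_pos: [0.4542, -0.2866, 0.1168]
orientation: [3.132, 0.009, 0.173]
force: [0.0, -0.3, -0.2]
opening: 0.0539
t 11.5 p [ 448.4 -286.4  115.2] yaw y -89.7 z [ 0.098 -0.003 -0.995] open 54.2 F [ 0.2 -1.7 -0.3] q [-0.71 -0.09  1.87  0.06  1.29  0.84]
shares [-0.2279  0.6212  0.016 ] [ 0.0047  0.1244 -0.0062]
g7 135 cen [ 554.9 -286.9   19.6] normal [-0.189  0.046  0.981] x [533. 579.] y [-301. -272.] tray x,y of cen [-58.9   2.1]
```

View pics/g7.png

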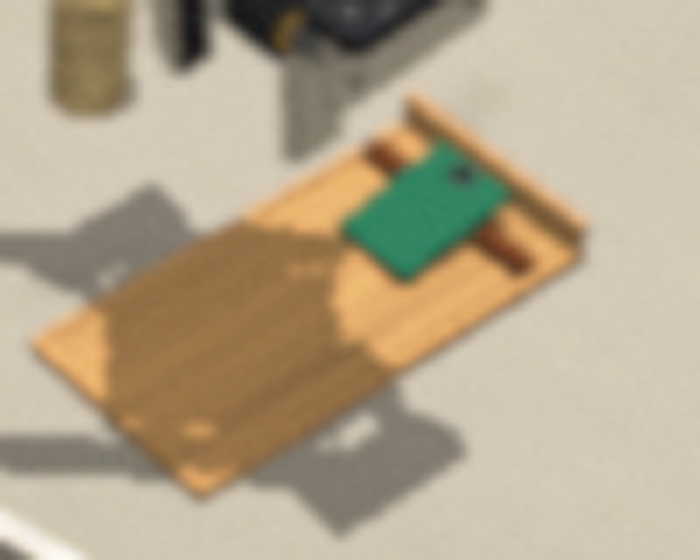

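```bash
python3 st.py .385 -.05 .13 -49 0|tail -1
```

```text
shares [-0.2112  0.7879  0.0493] [-0.04    0.1207  0.9042]
```

```bash
python3 -m handwheel '-.225 .79 .05 -.04 .12 .9;-.225 .79 .05 -.04 .12 .9;-.225 .79 .05 -.04 .12 .9;-.225 .79 .05 -.04 .12 .9;-.225 .79 .05 -.04 .12 .9' -0.3|sed -n 2p; python3 -m handwheel '0 .79 0 0 0 .9;0 .79 0 0 0 .9;0 .79 0 0 0 .9;0 .79 0 0 0 .9;0 .79 0 0 0 .9'|sed -n 2p;python3 st.py .4035 .1865 .06 22.6 0
```

```text
tool_pos: [0.3853, -0.0463, 0.1268]
tool_pos: [0.3857, 0.1921, 0.127]
t 12.5 p [385.7 192.1 127. ] yaw y -8.2 z [-0.001  0.009 -1.   ] open 60.4 F [ 0.2 -1.3 -0.2] q [ 0.34 -0.31  2.03  0.01  1.42  0.48]
shares [ 0.0594 -0.0187 -0.2233] [-0.0105 -0.0041  0.685 ]
```

```bash
python3 -m handwheel '.058 -.019 -.1 -.01 -.004 .2;.058 -.019 -.2 -.01 -.004 .4;.058 -.019 -.3 -.01 -.004 .6;.058 -.019 -.39 -.01 -.004 .685;.058 -.019 -.39 -.01 -.004 .685'|sed -n 2p; python3 -m handwheel '0 0 0 0 0 0;0 0 0 0 0 0'|sed -n 2p;python3 st.py .4033 .1864 -.0195 22.6 0
```

```text
tool_pos: [0.4002, 0.1825, 0.0058]
tool_pos: [0.405, 0.184, 0.0109]
t 13.2 p [405.  184.   10.9] yaw y 22.0 z [ 0.002 -0.    -1.   ] open 60.4 F [ 0.9 -0.2  1.4] q [ 0.31 -0.12  2.09 -0.    1.16 -0.07]
shares [-0.0058  0.008  -0.1014] [0.0005 0.0023 0.0122]
```

```bash
python3 -m handwheel '-.005 .007 -.06 0 0 .012;-.005 .007 -.09 0 0 .012;-.005 .007 -.1 0 0 .012;-.005 .007 -.1 0 0 .012'|sed -n '2p;4p'; python3 st.py .4033 .1864 -.0195 22.6 0
```

```text
tool_pos: [0.4025, 0.1858, -0.0203]
force: [-0.2, -0.3, 0.7]
t 13.6 p [402.5 185.8 -20.3] yaw y 22.7 z [-0.001 -0.001 -1.   ] open 60.5 F [-0.2 -0.3  0.7] q [ 0.32 -0.06  2.11 -0.    1.1  -0.08]
shares [0.0027 0.0022 0.0026] [ 0.0016 -0.0007 -0.0017]
```

```bash
python3 -m handwheel '.002 .002 .003 0 0 0;.002 .002 .003 0 0 0;.002 .002 .003 0 0 0;.002 .002 .003 0 0 0;.002 .002 .003 0 0 0' 0.6 25; python3 st.py .4033 .1864 -.0195 22.6 0
```

```text
t: 14.1
tool_pos: [0.4031, 0.1864, -0.0199]
orientation: [1.74, 2.615, -0.002]
force: [0.4, -0.7, 3.1]
opening: 0.0395
t 14.1 p [403.1 186.4 -19.9] yaw y 22.7 z [-0.    -0.001 -1.   ] open 39.5 F [ 0.4 -0.7  3.1] q [ 0.32 -0.06  2.11 -0.    1.1  -0.08]
shares [ 0.0007 -0.      0.0013] [ 0.0013 -0.0002 -0.0027]
```

```bash
python3 -m handwheel '0 0 .15 0 0 0;-.02 0 .3 0 0 .18;-.05 -.15 .4 0 0 .38;-.05 -.3 .43 0 0 .57;-.05 -.45 .43 0 0 .76'|sed -n 2p; python3 -m handwheel '0 -.16 0 0 0 .19;0 -.32 0 0 0 .38;0 -.48 0 0 0 .57;0 -.64 0 0 0 .73;0 -.8 0 0 0 .73'|sed -n 2p;python3 st.py .5198 -.2848 .05 90 -11
```

```text
tool_pos: [0.389, 0.0674, 0.1098]
tool_pos: [0.3881, -0.1411, 0.1076]
t 15.1 p [ 388.1 -141.1  107.6] yaw y 85.9 z [ 0.001 -0.001 -1.   ] open 39.5 F [ 1.   0.3 -0.5] q [-0.47 -0.34  2.09 -0.    1.39 -1.97]
shares [ 0.439  -0.479  -0.1919] [-0.0075 -0.2434  0.091 ]
```

```bash
python3 -m handwheel '.05 -.1 0 0 0 0;.15 -.2 -.05 0 -.12 0;.3 -.32 -.1 0 -.243 0;.439 -.32 -.197 0 -.243 0;.439 -.32 -.197 0 -.243 0'|sed -n 2p; python3 -m handwheel '0 0 0 0 0 0'|sed -n 2p;python3 st.py .5198 -.2848 -.0075 90 -11
```

```text
tool_pos: [0.5188, -0.2355, 0.0421]
tool_pos: [0.519, -0.235, 0.0458]
t 15.7 p [ 519.  -235.    45.8] yaw y 85.7 z [ 0.186  0.002 -0.983] open 39.5 F [ 0.1  0.1 -0.7] q [-0.59  0.01  1.92  0.12  1.06 -2.13]
shares [ 0.0026 -0.166  -0.1775] [-0.0206 -0.0068  0.0965]
```

```bash
python3 -m handwheel '.0 -.166 0 -.02 -.007 .096;.0 -.166 -.05 -.02 -.007 .096;0 -.166 -.1 -.02 -.007 .096;0 -.166 -.14 -.02 -.007 .096;0 -.166 -.14 -.02 -.007 .096'|sed -n 2p; python3 -m handwheel '0 0 0 0 0 0'|sed -n 2p;python3 st.py .5198 -.2848 -.0075 90 -11;python3 pic.py scene c1 300 220 400 300 7
```

```text
tool_pos: [0.5184, -0.2835, 0.0042]
tool_pos: [0.52, -0.2847, 0.0064]
t 16.3 p [ 520.  -284.7    6.4] yaw y 90.0 z [ 0.195 -0.001 -0.981] open 39.5 F [ 0.1  0.4 -1.1] q [-0.67  0.13  1.88  0.14  0.99 -2.31]
shares [-0.0006 -0.0002 -0.0463] [ 0.0019  0.0056 -0.    ]
```

View pics/c1.png

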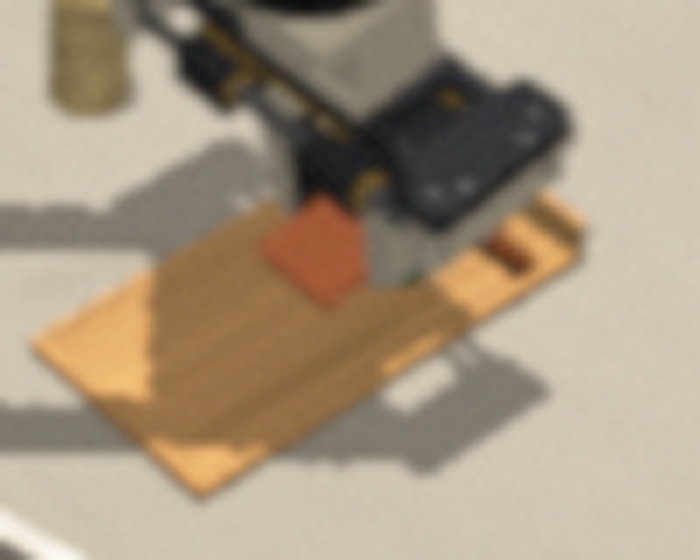

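```bash
python3 -m handwheel '0 0 -.02 0 0 0;0 0 -.035 0 0 0;0 0 -.035 0 0 0;0 0 -.035 0 0 0'|sed -n '2p;4p'; python3 -m handwheel '0 0 -.007 0 0 0;0 0 -.007 0 0 0'|sed -n '2p;4p';python3 -m handwheel '0 0 -.005 0 0 0;0 0 -.005 0 0 0'|sed -n '2p;4p'
```

```text
tool_pos: [0.5202, -0.2858, -0.004]
force: [-0.4, -0.7, -0.9]
tool_pos: [0.5203, -0.2859, -0.0061]
force: [0.0, 0.1, -1.4]
tool_pos: [0.5203, -0.2859, -0.0075]
force: [-0.4, 0.1, -1.1]
```

```bash
python3 -m handwheel '0 0 -.004 0 0 0;0 0 -.004 0 0 0'|sed -n '2p;4p'
```

```text
tool_pos: [0.5205, -0.286, -0.0078]
force: [-4.4, 1.6, 7.1]
```

```bash
python3 -m handwheel '0 0 0 0 0 0;0 0 0 0 0 0;0 0 0 0 0 0' -0.16|tail -1; python3 -m handwheel '-.01 0 .05 0 0 0;-.02 0 .15 0 0 0;-.05 0 .3 0 0 0;-.2 .05 .4 0 .1 0;-.36 .2 .4 0 .24 0'|sed -n 2p; python3 pic.py scene c2 300 220 400 300 7; python3 pl.py c2 green 320 220 390 300;python3 pl.py c2 copper 320 235 370 290;python3 st.py .385 0 .12 90 0
```

```text
opening: 0.0535
tool_pos: [0.4286, -0.243, 0.1171]
c2 49 cen [ 567.4 -284.7   22.5] normal [-0.117  0.025  0.993] x [554. 579.] y [-300. -272.] tray x,y of cen [-71.4  -0.1]
c2 146 cen [ 512.5 -289.4   19.1] normal [-0.203  0.033  0.979] x [487. 535.] y [-303. -272.] tray x,y of cen [-16.5   4.6]
t 18.2 p [ 424.5 -237.4  114.9] yaw y 89.8 z [ 0.001 -0.004 -1.   ] open 54.1 F [1.9 2.  0.5] q [-0.61 -0.13  1.9  -0.    1.37 -2.18]
shares [-0.1316  0.7913  0.0169] [0.0057 0.0017 0.0035]
```

View pics/c2.png

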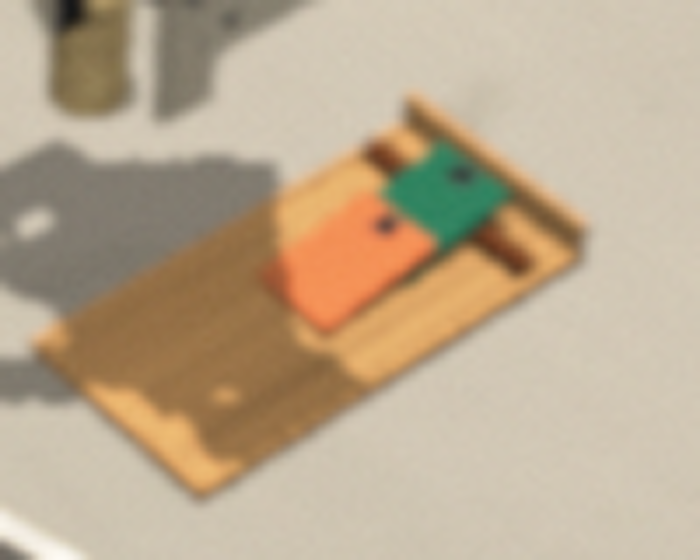

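```bash
python3 -m handwheel '-.14 .8 .05 0 0 -.4;-.14 .8 .05 0 0 -.4;-.14 .8 .05 0 0 -.4;-.14 .8 .05 0 0 -.4;-.14 .8 .05 0 0 -.4' -0.3|sed -n 2p; python3 -m handwheel '.0 .82 0 0 0 -.5;0 .82 0 0 0 -.5;0 .82 0 0 0 -.5;0 .82 0 0 0 -.5;0 .82 0 0 0 -.5'|sed -n 2p;python3 st.py .3968 .3274 .01 47.5 0;python3 pic.py top c3t 330 130 430 250 5;python3 pic.py scene c3 300 220 400 300 7; for f in c3t; do python3 pl.py c3t green 355 140 400 240 top; python3 pl.py c3t copper 355 140 400 240 top;done; python3 pl.py c3 green 320 220 390 300;python3 pl.py c3 copper 320 235 370 290
```

```text
tool_pos: [0.3852, 0.0018, 0.1265]
tool_pos: [0.386, 0.2199, 0.1267]
t 19.2 p [386.  219.9 126.7] yaw y 49.4 z [ 0.007 -0.007 -1.   ] open 60.4 F [ 1.  -1.2 -0.2] q [ 0.41 -0.26  2.   -0.01  1.41 -0.45]
shares [ 0.036   0.3584 -0.389 ] [ 0.0088  0.0087 -0.0413]
c3t 73 cen [ 504.  -293.3   18.5] normal [-0.165 -0.017  0.986] x [489. 532.] y [-303. -278.] tray x,y of cen [-8.   8.5]
c3 63 cen [ 565.7 -286.4   22.2] normal [-0.15  -0.011  0.989] x [555. 580.] y [-302. -271.] tray x,y of cen [-69.7   1.6]
c3 150 cen [ 511.5 -288.    19. ] normal [-0.169  0.044  0.985] x [487. 537.] y [-304. -273.] tray x,y of cen [-15.5   3.2]
  return _methods._mean(a, axis=axis, dtype=dtype,
  ret = um.true_divide(
pl.py:10: RuntimeWarning: Mean of empty slice.
  A=X[m];c=np.median(A,0);A=A[np.linalg.norm(A-c,axis=1)<.05];c=A.mean(0)
Traceback (most recent call last):
  File "pl.py", line 14, in <module>
    if __name__=='__main__': plate(sys.argv[1],*H[sys.argv[2]],list(map(int,sys.argv[3:7])),*sys.argv[7:])
                             ~~~~~^^^^^^^^^^^^^^^^^^^^^^^^^^^^^^^^^^^^^^^^^^^^^^^^^^^^^^^^^^^^^^^^^^^^^^^^
  File "pl.py", line 12, in plate
    print(f,len(A),'cen',np.round(c*1000,1),'normal',np.round(nn,3),'x',np.round(np.percentile(A[:,0],[1,99])*1000),'y',np.round(np.percentile(A[:,1],[1,99])*1000),'tray x,y of cen',np.round([496-c[0]*1000,-284.8-c[1]*1000],1))
                                                                                 ~~~~~~~~~~~~~^^^^^^^^^^^^^^^
IndexError: index -1 is out of bounds for axis 0 with size 0
```

View pics/c3t.png

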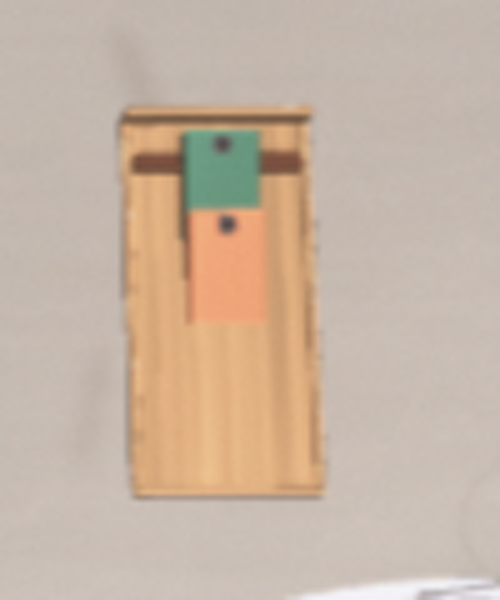

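Run:
```python
from h import *
c=lambda u,v:[330+(u+.5)/5-.5,130+(v+.5)/5-.5]
def t(u,v,z):
    w=ray('top',c(u,v),z)[0]*1000;return np.round([496-w[0],-284.8-w[1]],1)
print('g eye end',t(222,130,.0253),'g eyelet',t(222,144,.0238),'exp',-60-22*.98+1.6)
print('c eye end',t(227,209,.0253),'c eyelet',t(228,224,.0238),'plain',t(229,323,.0138))
print('tray mid near strip', t(216.5,165,.014), 'foot lip',t(229,495,.009))
```

```text
g eye end [-89.8   0.9] g eyelet [-82.6   0.9] exp -79.96000000000001
c eye end [-46.8   1.9] c eyelet [-39.1   2.4] plain [12.   2.8]
tray mid near strip [-73.8  -0.6] foot lip [102.6   0.2]
```

```bash
python3 -m handwheel '.036 .15 -.1 .009 .009 -.041;.036 .3 -.2 .009 .009 -.041;.036 .358 -.33 .009 .009 -.041;.036 .358 -.39 .009 .009 -.041;.036 .358 -.39 .009 .009 -.041'|sed -n 2p; python3 -m handwheel '0 0 0 0 0 0;0 0 0 0 0 0'|sed -n 2p;python3 st.py .3968 .3274 -.0195 47.5 0
```

```text
tool_pos: [0.3942, 0.3235, 0.0053]
tool_pos: [0.3986, 0.3255, 0.0108]
t 20.0 p [398.6 325.5  10.8] yaw y 47.6 z [ 0.001  0.001 -1.   ] open 60.3 F [ 0.3 -0.  -0.3] q [ 0.58  0.08  1.9   0.    1.16 -0.25]
shares [-0.0059  0.0063 -0.101 ] [-0.0016  0.0009 -0.0018]
```

```bash
python3 -m handwheel '-.005 .006 -.06 0 0 0;-.005 .006 -.09 0 0 0;-.005 .006 -.099 0 0 0;-.005 .006 -.099 0 0 0'|sed -n '2p;4p'; python3 -m handwheel '.0 .0 .001 0 0 0;.0 .0 .001 0 0 0;.0 .0 .001 0 0 0;.0 .0 .001 0 0 0;.0 .0 .001 0 0 0' 0.6 25; python3 st.py .3968 .3274 -.0195 47.5 0
```

```text
tool_pos: [0.396, 0.327, -0.0202]
force: [0.4, -0.4, -0.0]
t: 20.9
tool_pos: [0.3959, 0.3274, -0.0205]
orientation: [-1.135, -2.928, 0.001]
force: [0.6, 0.4, 3.7]
opening: 0.0396
t 20.9 p [395.9 327.4 -20.5] yaw y 47.6 z [-0.001  0.    -1.   ] open 39.6 F [0.6 0.4 3.7] q [ 0.59  0.13  1.92  0.    1.1  -0.24]
shares [ 0.003  -0.      0.0032] [-0.0001 -0.0016 -0.003 ]
```

```bash
python3 -m handwheel '0 0 .15 0 0 0;0 0 .3 0 0 .15;0 -.15 .4 0 0 .3;-.02 -.3 .45 0 0 .45;-.04 -.45 .45 0 0 .6'|sed -n 2p; python3 -m handwheel '0 -.16 0 0 0 .1;0 -.32 0 0 0 .2;0 -.48 0 0 0 .342;0 -.64 0 0 0 .342;0 -.8 0 0 0 .342'|sed -n 2p; python3 -m handwheel '0 -.16 0 0 0 0;0 -.32 0 0 0 0;0 -.48 0 0 0 0;0 -.64 0 0 0 0;0 -.8 0 0 0 0'|sed -n 2p;python3 st.py .4793 -.2855 .04 90 -11
```

```text
tool_pos: [0.3847, 0.1916, 0.117]
tool_pos: [0.3828, -0.0496, 0.114]
tool_pos: [0.3827, -0.2898, 0.1138]
t 22.4 p [ 382.7 -289.8  113.8] yaw y 90.0 z [-0.001 -0.001 -1.   ] open 39.6 F [ 2.1 -0.   0.7] q [-0.75 -0.14  1.92 -0.    1.37 -2.32]
shares [ 0.3219  0.0143 -0.246 ] [ 1.900e-03 -2.461e-01  1.000e-04]
```

```bash
python3 -m handwheel '.12 .014 -.05 0 -.12 0;.27 .014 -.13 0 -.244 0;.322 .014 -.246 0 -.244 0;.322 .014 -.3 0 -.244 0;.322 .014 -.3 0 -.244 0'|sed -n 2p; python3 -m handwheel '0 0 0 0 0 0;0 0 0 0 0 0'|sed -n 2p;python3 st.py .4793 -.2855 -.0076 90 -11
```

```text
tool_pos: [0.4775, -0.2813, 0.02]
tool_pos: [0.4807, -0.2844, 0.0257]
t 23.1 p [ 480.7 -284.4   25.7] yaw y 90.0 z [ 0.191 -0.003 -0.982] open 39.4 F [-0.7 -0.6 -0.2] q [-0.71  0.01  1.95  0.14  1.03 -2.35]
shares [-0.0048 -0.0037 -0.1109] [ 0.0042  0.     -0.0001]
```

```bash
python3 -m handwheel '-.004 -.003 -.04 0 0 0;-.004 -.003 -.08 0 0 0;-.004 -.003 -.098 0 0 0;-.004 -.003 -.098 0 0 0;-.004 -.003 -.098 0 0 0'|sed -n '2p;4p'; python3 -m handwheel '0 0 -.007 0 0 0;0 0 -.007 0 0 0'|sed -n '2p;4p';python3 -m handwheel '0 0 -.005 0 0 0;0 0 -.005 0 0 0'|sed -n '2p;4p'
```

```text
tool_pos: [0.4786, -0.2844, -0.0057]
force: [0.6, 0.2, -0.9]
tool_pos: [0.4789, -0.2847, -0.0073]
force: [0.3, -0.3, -0.7]
tool_pos: [0.4792, -0.2848, -0.0084]
force: [-1.3, 0.9, 2.6]
```

```bash
python3 -m handwheel '0 0 0 0 0 0;0 0 0 0 0 0;0 0 0 0 0 0' -0.16|tail -1; python3 -m handwheel '-.01 0 .05 0 0 0;-.02 0 .15 0 0 0;-.05 0 .3 0 0 0;-.15 .05 .4 0 .1 0;-.25 .2 .4 0 .244 0'|sed -n 2p; python3 st.py .41 -.13 .12 45 0
```

```text
opening: 0.0536
tool_pos: [0.4073, -0.2321, 0.1171]
t 24.8 p [ 407.3 -232.1  117.1] yaw y 89.8 z [ 0.004 -0.009 -1.   ] open 54.1 F [1.5 0.6 0.1] q [-0.62 -0.19  1.95 -0.01  1.37 -2.19]
shares [0.0089 0.3402 0.0095] [ 1.270e-02 -1.000e-04 -9.945e-01]
```

```bash
python3 -m handwheel '0 .15 0 .01 0 -.19;0 .3 0 .01 0 -.38;0 .4 0 .01 0 -.57;0 .45 0 .01 0 -.76;0 .45 0 .01 0 -.94' -0.3|sed -n 2p; python3 -m handwheel '0 0 0 0 0 -.19;0 0 0 0 0 -.38;0 0 0 0 0 -.57;0 0 0 0 0 -.76;0 0 0 0 0 -.94'|sed -n 2p;python3 pic.py top b3t 330 130 430 250 5; python3 pic.py scene b3 300 220 400 300 7;python3 st.py .4186 -.0875 .01 -1 0;python3 pl.py b3 brass 305 235 370 290
```

```text
tool_pos: [0.406, -0.0908, 0.111]
tool_pos: [0.406, -0.0929, 0.111]
t 25.9 p [406.  -92.9 111. ] yaw y 5.8 z [ 0.005  0.005 -1.   ] open 60.1 F [-0.1 -0.7  0. ] q [-0.35 -0.34  2.08  0.01  1.39 -0.46]
shares [ 0.0419  0.0181 -0.3367] [-0.0054  0.0067 -0.1502]
b3 177 cen [ 470.8 -285.4   19. ] normal [-0.185  0.036  0.982] x [447. 499.] y [-303. -268.] tray x,y of cen [25.2  0.6]
```

View pics/b3t.png

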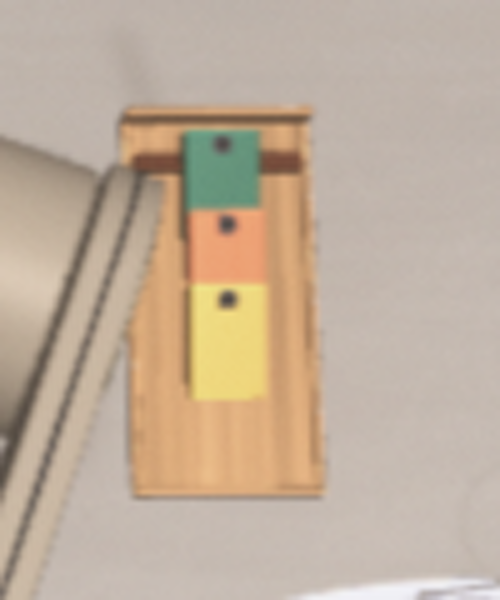

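View pics/b3.png

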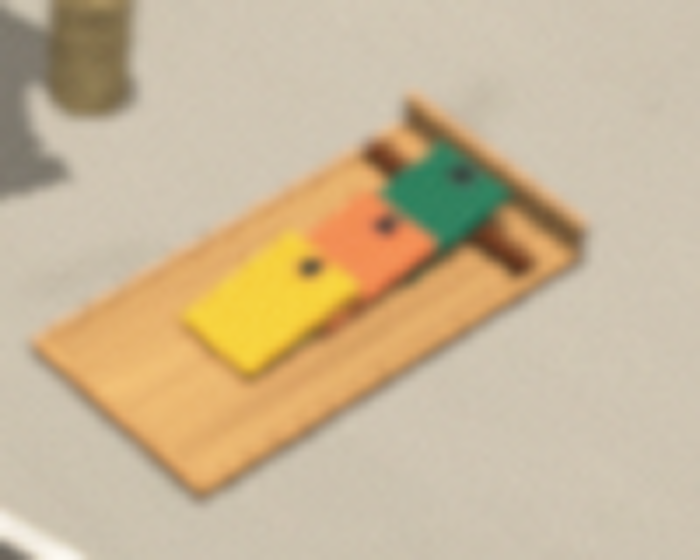

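```bash
python3 -m handwheel '.02 .018 -.1 -.005 .007 -.15;.042 .018 -.2 -.005 .007 -.15;.042 .018 -.3 -.005 .007 -.15;.042 .018 -.337 -.005 .007 -.15;.042 .018 -.337 -.005 .007 -.15'|sed -n 2p; python3 -m handwheel '0 0 0 0 0 0;0 0 0 0 0 0'|sed -n 2p;python3 st.py .4186 -.0875 -.0195 -1 0
python3 - <<'E'
from h import *
c=lambda u,v:[330+(u+.5)/5-.5,130+(v+.5)/5-.5]
def t(u,v,z):
    w=ray('top',c(u,v),z)[0]*1000;return np.round([496-w[0],-284.8-w[1]],1)
print('c eyelet',t(228,224,.0238),'b eye end',t(227,284,.0253),'b eyelet',t(228,299,.0238),'plain',t(229,399,.0138))
E
python3 pic.py scene s1 250 215 320 265 8
```

```text
tool_pos: [0.4169, -0.087, 0.0083]
tool_pos: [0.4201, -0.0881, 0.0117]
t 26.6 p [420.1 -88.1  11.7] yaw y -0.8 z [ 0.002 -0.001 -1.   ] open 60.4 F [ 0.7  0.5 -0.8] q [-0.33 -0.16  2.14  0.    1.17 -0.31]
shares [-0.005   0.002  -0.1041] [ 0.0008  0.0031 -0.004 ]
c eyelet [-39.1   2.4] b eye end [-6.4  0.4] b eyelet [1.3 0.9] plain [52.6  1.3]
```

View pics/s1.png

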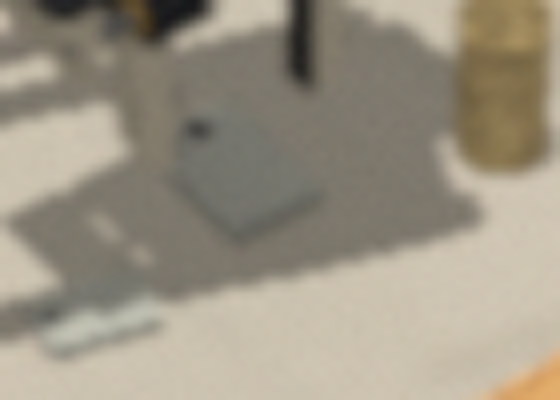

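```bash
python3 -m handwheel '-.005 .002 -.06 0 0 0;-.005 .002 -.09 0 0 0;-.005 .002 -.102 0 0 0;-.005 .002 -.102 0 0 0'|sed -n '2p;4p'; python3 -m handwheel '.0 .0 .001 0 0 0;.0 .0 .001 0 0 0;.0 .0 .001 0 0 0;.0 .0 .001 0 0 0;.0 .0 .001 0 0 0' 0.6 25; python3 st.py .4186 -.0875 -.0195 -1 0
```

```text
tool_pos: [0.4173, -0.087, -0.0202]
force: [-0.4, 0.2, 0.4]
t: 27.55
tool_pos: [0.4177, -0.0871, -0.02]
orientation: [2.238, 2.204, 0.001]
force: [0.4, 0.7, 2.4]
opening: 0.0397
t 27.55 p [417.7 -87.1 -20. ] yaw y -0.9 z [ 0.001  0.    -1.   ] open 39.7 F [0.4 0.7 2.4] q [-0.33 -0.11  2.16  0.    1.1  -0.31]
shares [ 0.0031 -0.0014  0.0016] [-0.0001  0.0008 -0.0032]
```

```bash
python3 -m handwheel '0 0 .15 0 0 0;0 0 .3 0 0 -.19;0 -.1 .4 0 0 -.38;-.03 -.2 .43 0 0 -.57;-.05 -.3 .43 0 0 -.76'|sed -n 2p; python3 -m handwheel '0 -.1 0 0 0 -.19;0 -.2 0 0 0 -.38;0 -.3 0 0 0 -.57;0 -.36 0 0 0 -.76;0 -.36 0 0 0 -.94'|sed -n 2p; python3 -m handwheel '0 0 0 0 0 -.19;0 0 0 0 0 -.28;0 0 0 0 0 -.28'|sed -n 2p;python3 st.py .4393 -.2855 .015 -90 -11
```

```text
tool_pos: [0.4031, -0.1786, 0.1111]
tool_pos: [0.4015, -0.287, 0.1083]
tool_pos: [0.4017, -0.2848, 0.1081]
t 28.85 p [ 401.7 -284.8  108.1] yaw y -90.0 z [-0.001  0.001 -1.   ] open 39.5 F [-0.6 -0.2  0.2] q [-0.72 -0.1   1.89  0.    1.36  0.85]
shares [ 0.1252 -0.0025 -0.3105] [-0.0013 -0.2452  0.0005]
```

```bash
python3 -m handwheel '.06 -.003 -.05 0 -.12 0;.125 -.003 -.13 0 -.244 0;.125 -.003 -.22 0 -.244 0;.125 -.003 -.29 0 -.244 0;.125 -.003 -.29 0 -.244 0'|sed -n 2p; python3 -m handwheel '0 0 0 0 0 0;0 0 0 0 0 0'|sed -n 2p;python3 st.py .4393 -.2855 -.0076 -90 -11
```

```text
tool_pos: [0.437, -0.2835, 0.0179]
tool_pos: [0.4406, -0.2866, 0.0232]
t 29.55 p [ 440.6 -286.6   23.2] yaw y -89.9 z [ 0.192 -0.001 -0.981] open 39.6 F [-0.   0.1 -0.8] q [-0.78 -0.07  2.04  0.16  1.04  0.72]
shares [-0.0043  0.0038 -0.1028] [ 0.0019  0.0019 -0.0022]
```

```bash
python3 -m handwheel '-.003 .004 -.04 0 0 0;-.003 .004 -.07 0 0 0;-.003 .004 -.089 0 0 0;-.003 .004 -.089 0 0 0;-.003 .004 -.089 0 0 0'|sed -n '2p;4p'; python3 -m handwheel '0 0 -.007 0 0 0;0 0 -.007 0 0 0'|sed -n '2p;4p';python3 -m handwheel '0 0 -.005 0 0 0;0 0 -.005 0 0 0'|sed -n '2p;4p'
```

```text
tool_pos: [0.4386, -0.2845, -0.0054]
force: [0.7, 0.3, -0.7]
tool_pos: [0.4388, -0.2847, -0.0071]
force: [-0.4, -0.6, -0.9]
tool_pos: [0.4391, -0.2849, -0.0079]
force: [-3.8, 2.5, 5.7]
```

```bash
python3 -m handwheel '0 0 0 0 0 0;0 0 0 0 0 0;0 0 0 0 0 0' -0.16|tail -1; python3 -m handwheel '-.01 0 .05 0 0 0;-.02 0 .15 0 0 0;-.04 0 .3 0 0 0;-.06 .15 .4 0 .1 0;-.1 .3 .45 0 .244 0'|sed -n 2p; python3 -m handwheel '0 .15 .05 0 0 0;0 .3 .1 0 0 0;0 .45 .1 0 0 0;0 .6 .1 0 0 0;0 .8 .1 0 0 0'|sed -n 2p; python3 pic.py top f1t 330 130 430 250 5; python3 pic.py scene f1 300 220 400 300 7;python3 pl.py f1 brass 305 235 370 290;python3 pic.py top f2t 0 0 560 420 1
```

```text
opening: 0.0531
tool_pos: [0.4097, -0.1995, 0.1291]
tool_pos: [0.4094, 0.0339, 0.1557]
f1 87 cen [ 482.3 -285.9   22. ] normal [-0.197  0.069  0.978] x [468. 498.] y [-304. -268.] tray x,y of cen [13.7  1.1]
```

View pics/f1t.png

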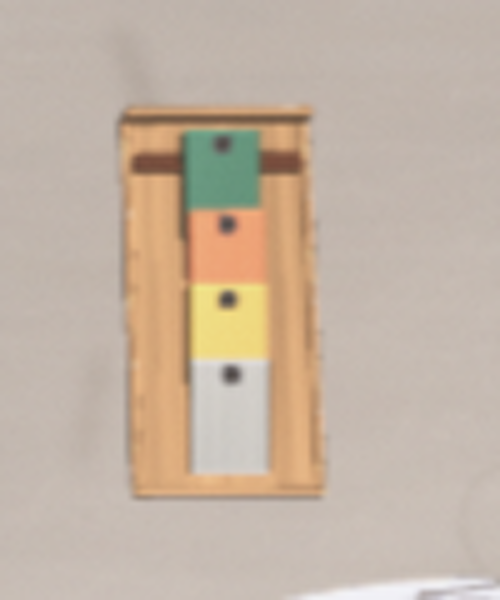

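View pics/f1.png

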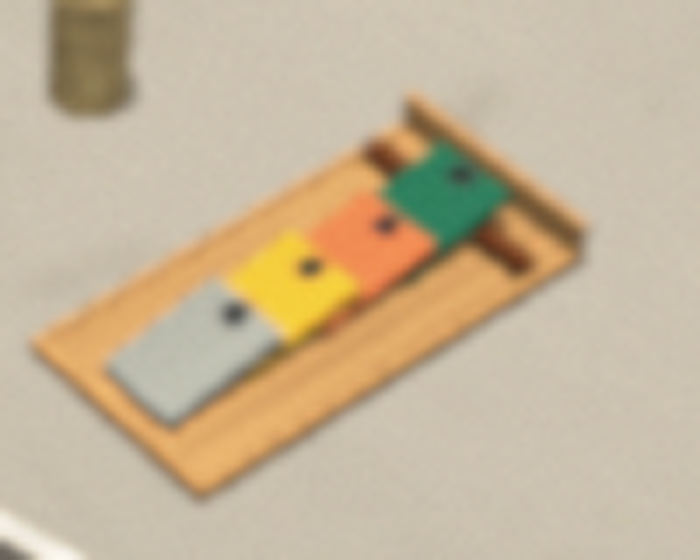

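View pics/f2t.png

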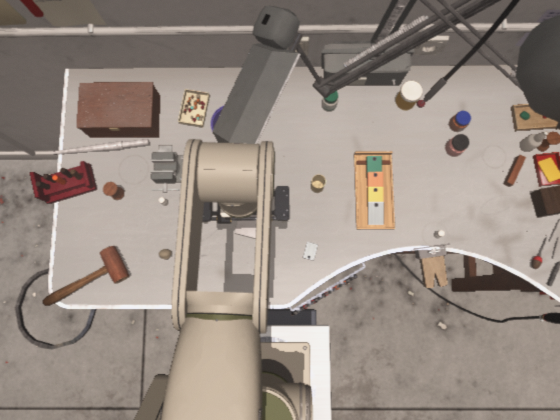

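```bash
python3 -m handwheel '0 0 0 0 0 0;0 0 0 0 0 0;0 0 0 0 0 0'|sed -n '1,4p'
python3 - <<'E'
from h import *
c=lambda u,v:[330+(u+.5)/5-.5,130+(v+.5)/5-.5]
for k,u,v in(('g',222,144),('c',228,224),('b',228,299),('s',231,374)):
    w=ray('top',c(u,v),.0238)[0]*1000;print(k,np.round([496-w[0]+20,-284.8-w[1]],1))
from plant import robot
print(robot.close_job())
E
```

```text
t: 32.2
tool_pos: [0.4096, 0.031, 0.1552]
orientation: [-3.141, 0.003, -0.0]
force: [-0.1, -0.5, -0.4]
g [-62.6   0.9]
c [-19.1   2.4]
b [21.3  0.9]
s [61.1  0.9]
the job is handed in; nothing more can be done
None
```

All four plates are shingled down the middle of the tray in the order green, copper, brass, steel, with eyelets to the high wall, and the job was handed in at about 32 s.

**Last checks (top and scene pictures, arm clear):**

| Plate | Centre along tray (mm) | Off centre line (mm) | Beyond previous plate (mm) |
|---|---|---|---|
| Green | -62.6 | 0.9 | – |
| Copper | -19.1 | 2.4 | 43.5 |
| Brass | 21.3 | 0.9 | 40.4 |
| Steel | 61.1 | 0.9 | 39.8 |

- **Slope:** the depth readings gave roughly 10–12 degrees for each of green, copper and brass soon after it was set down. Steel's slope was not measured, only set at 11 degrees before release.
- **Bystanders:** none visible in the last pictures had moved; the arm hid the steel block from above. The small steel look-alike was not touched.

**What went wrong or disagreed:**
- **Tool height:** the fingertips really sit about 20 mm higher than the reported tool position. The first two grips on the green plate closed above it without moving it. I corrected by touching the bench lightly and used that offset from then on.
- **Spacing:** green ended about 2 mm nearer the wall than intended, so the green-to-copper step is slightly wide but still within the allowed 30–50 mm.
- **Camera noise:** position readings from the two cameras differed by 1–4 mm.

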